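# Reload the bend-test stage with notched bars

### The arm

A 7-joint arm with a two-finger parallel gripper is mounted at the origin on the work surface. World frame = base frame: x ahead of the robot, y to its left, z up, the work surface at z = 0. Lengths are in m, angles in rad, forces in N, time in s.
With the tool pointing down it reaches from about 0.425 to 0.925 m from the base axis. Payload 6.8 kg.
Tool frame: the origin (TCP) lies at the very end of the fingers, on their centre line; the grasp point (between the pads) lies 19 mm behind it; z points along the fingers, y is the line along which they close (so a half turn about z gives the same grasp; the last joint's range is limited). The gripper opens to 85 mm and grips with 20 to 120 N. Pads are 22 mm wide; open, the fingers measure 114 mm over their backs; the gripper's body (76 mm by 85 mm) begins 54 mm behind the grasp point. The pads swing forward as they close: fully open they stand 13 mm farther back than shut.
Start: joints at [1.093, 0.477, 0.022, 1.555, -0.011, 1.109, -0.083], TCP at [0.244, -0.629, 0.231] pointing down, gripper open.
Joint ranges: [-2.96, 2.96], [-0.34, 2.1], [-1.41, 1.46], [0.24, 2.44], [-1.37, 4.51], [0.17, 1.92], [-2.96, 2.96]. Speed limits (rad/s): [2.39, 2.39, 3.14, 3.14, 3.14, 3.14, 3.14].

### API

Orientations are given as a unit quaternion [w, x, y, z].
In Python, from station import bot gives the robot as it stands.
- The arm moves only by the tool jog_arm, never from a script. Its argument "motion" is a list of rows, each a list of 7 numbers: the turn, a rotation vector about the tool's x, y, z in rad, then the shift along the tool's x, y, z in mm, then the finger opening in mm, from 0 to 85.4. A call has 1 to 10 rows; each row is the pose to reach, as a shift and turn from the pose commanded when the call began, along the tool's axes at that moment; what a row does not reach only later rows make up. A row lasts 1/8 s, in which the tool goes at most 62.5 mm and 10.7 degrees, less where a joint would pass 70% of its speed; a pose out of reach is approached as far as the arm can. A call with a gripper value outside its range is refused whole. The fingers move at their own pace and stop on an object; "grip_force" is the grip in N (left out, the last holds). Time passes only in rows, so rows that repeat a pose let the fingers close. It gives the time, the measured TCP pose, the force, the opening and the grip force at its end, in the units of the state.
- bot.get_obs(): the state, without advancing time (a new reading comes with each control period).
- bot.read_camera(name): name is "scene" or "top"; returns a dict with "pixels" (384x512x3 uint8, red, green, blue), "camera_matrix" (3x3 intrinsics, pixels), "T" (4x4, takes a point from camera to world coordinates). Camera axes: x right, y down, z forward; pixel columns grow to the right and rows downward; lengths in m; the calibration is good to about 2 mm. A picture is of the moment at which its call begins. There is no depth.
- bot.hand_in(): hands the job in; it is judged then, once.
Trained networks look in a picture, given as the dict that the camera call returned (one of the last four; its "shot" number tells which), for a name from the list of things; names that differ only in an ending like _2 or _b are one class to them, and where a whole thing is asked for, a point or a joint stands for the part that bears it (a point fixed in the world has none). Each returns a list of dicts, best first, with "score" (0 to 1); they miss things now and then, are a little off and sometimes report something else, mostly with a low value. They report only what shows in the picture. A call takes as long as a camera call. They do not tell look-alikes from the thing itself.
- bot.spot_in(thing, picture): "xy" ([column, row] in pixels, amid what is visible of it).
- bot.tip_of(thing, picture): "xy" ([column, row] in pixels: a listed point, or the origin of a listed thing).
The state is a dict: "t": time; "q": joint angles; "joint_vel": joint speeds; "joint_torque": joint torques, N m; "eef_pos": TCP position; "tool_rot": TCP orientation; "contact_force": force on the tool from outside, world axes, zero at the start; "torque": the same for the moment, N m; "gripper_width": opening from 0.0 (shut) to 1.0 (fully open); "grasp_force": force on a finger pad.
Only numpy, scipy, OpenCV 4.12 (cv2) and the standard library are available. Lean on these libraries where they do the work, as an engineer would, in place of code of your own. Each camera call takes 0.05 s, during which the arm holds its last target. There are 200 camera calls.

### The job

Swing the keeper bar wide open, move every spent bent bar from the stage plate into the white scrap tray, and lay every straight test bar from the mat flat in a bay of its own, lengthwise and carefully centred on the scribed cross midway between the two end stops (any bay will do). Once they all lie centred, swing the keeper shut over them until it snaps fully home in its detent. Leave the load cell, caliper and screwdriver where they are.

Things in the scene. Friction and masses are not known exactly. Their poses are not given: they have to be found in the camera images.
- bar1_c (a point): straight notched steel test bar 60 x 12 x 12 mm, 65 g, lying loose on the rubber mat at the start; the point is its centre, x along its length. Any long face may be up; the dark notch line does not matter. May be absent. Grasp it across its 12 mm width, or over its 60 mm ends with the fingertips above the 5 mm stops
- bar2_c (a point): straight notched steel test bar 60 x 12 x 12 mm, 65 g, lying loose on the rubber mat at the start; the point is its centre, x along its length. Any long face may be up; the dark notch line does not matter. May be absent. Grasp it across its 12 mm width, or over its 60 mm ends with the fingertips above the 5 mm stops
- bar3_c (a point): straight notched steel test bar 60 x 12 x 12 mm, 65 g, lying loose on the rubber mat at the start; the point is its centre, x along its length. Any long face may be up; the dark notch line does not matter. May be absent. Grasp it across its 12 mm width, or over its 60 mm ends with the fingertips above the 5 mm stops
- bar4_c (a point): straight notched steel test bar 60 x 12 x 12 mm, 65 g, lying loose on the rubber mat at the start; the point is its centre, x along its length. Any long face may be up; the dark notch line does not matter. May be absent. Grasp it across its 12 mm width, or over its 60 mm ends with the fingertips above the 5 mm stops
- bent1_c (a point): spent steel test bar, 12 x 12 mm section, bent flat into a shallow V (each half turned 17 deg), about 60 mm overall, 65 g, lying on the stage plate at the start; the point is the middle of the V at half height, x along the overall length; about 16 mm wide to grip across the middle. May be absent
- bent2_c (a point): spent steel test bar, 12 x 12 mm section, bent flat into a shallow V (each half turned 17 deg), about 60 mm overall, 65 g, lying on the stage plate at the start; the point is the middle of the V at half height, x along the overall length; about 16 mm wide to grip across the middle. May be absent
- bay1 (a point): centre mark of bay 1 of the stage plate, on the plate's upper face, 16 mm over the table; x is the bay's length. A pale scribed cross marks it, long line along x. At each end stands an aluminium stop 5 high, 14 wide, 6 thick (mm), inner faces 74 apart: a centred 60 mm bar has 7 to spare at each end. The dark plate is fixed, 110 (x) x 310 (y) mm; bay 1 is nearest the hinge
- bay2 (a point): centre mark of bay 2 of the stage plate, on the plate's upper face, 16 mm over the table; x is the bay's length. A pale scribed cross marks it, long line along x. At each end stands an aluminium stop 5 high, 14 wide, 6 thick (mm), inner faces 74 apart: a centred 60 mm bar has 7 to spare at each end. The bays lie in a row along y, 52 mm apart
- bay3 (a point): centre mark of bay 3 of the stage plate, on the plate's upper face, 16 mm over the table; x is the bay's length. A pale scribed cross marks it, long line along x. At each end stands an aluminium stop 5 high, 14 wide, 6 thick (mm), inner faces 74 apart: a centred 60 mm bar has 7 to spare at each end. The bays lie in a row along y, 52 mm apart
- bay4 (a point): centre mark of bay 4 of the stage plate, on the plate's upper face, 16 mm over the table; x is the bay's length. A pale scribed cross marks it, long line along x. At each end stands an aluminium stop 5 high, 14 wide, 6 thick (mm), inner faces 74 apart: a centred 60 mm bar has 7 to spare at each end. 57 mm beyond it in +y, on the plate, stand the detent and a dead stop, 41 mm over the table
- keeper (a joint): keeper angle (rad): 0 = shut, lying along the plate's +y over the middle of all four bays; grows as its free end swings towards the plate's +x (away from the robot), to 1.6; hard stops at both. Slight friction: it stays where left. A sprung ball under the free end resists shutting from about 0.06; past 0.03 it snaps home to below 0.01; a few newtons at the knob pass it either way
- keeper_knob (a point): round upright black knob on top of the keeper, 16 mm diameter, from 41 to 67 mm over the table, 128 mm from the hinge axis; the point is on its axis at half height. Turns with the keeper
- keeper_hinge (a point): on the upright hinge axis of the keeper, at the plate's -y end, at the bar's height; +y points along the keeper to its free end. The keeper is a level flat aluminium bar 272 x 18 x 8 mm, underside 33 mm over the table (5 mm above a bar in a bay), top 41 mm
- tray_in (a point): centre of the inner floor of the fixed white scrap tray, 140 x 140 x 35 mm outside, walls and floor 4 mm; stands to one side of the stage plate (either side), the black rubber mat (200 x 180 x 3 mm, fixed) with the straight bars on the other
- loadcell: bystander: round steel puck with a bore, 76 mm diameter, 30 mm high; origin centre of its underside
- caliper: bystander: caliper lying flat, 190 mm long; origin under the middle of its beam
- driver: bystander: screwdriver lying flat, 190 mm long; origin near its middle, on the table
Not all that is in view belongs to the job. What is shaped like the part that bears bar3_c but green is not meant.

How it is judged:
By the outcome, as a careful person would: the job done as asked, in the order asked, and still so for the second after the job is handed in, with the robot touching nothing.
Of bar1, bar2, bar3, bar4 only 3 to 4 are there at a start; the rules pass over those that are not, and their reading is None.
Of bent1, bent2 only 1 to 2 are there at a start; the rules pass over those that are not, and their reading is None.
At some moment in a run one of bar1, bar2, bar3, bar4 may be knocked a few centimetres aside while the robot is not near it.
Once in a run the grip may slacken for a moment while it holds something.
It also fails if it takes over 210 s, if anything falls off the work surface, if the arm or the gripper's body presses on something with over 40 N, if the wrist force passes 120 N, or if a joint passes its speed limit or range.

## Working session

There is one attempt and no reset: what is moved stays moved. The work goes in short steps, Python scripts to look and compute and a tool call to move; the robot and the scene stay as the last step left them, time stands still between calls to the robot, and variables do not carry over. Pictures are saved under pics/ and viewed, at most 14 in all, crops included, and the job is handed in when it is done.

Besides the shell and the picture viewer there is one more tool, called after "Request:" in YAML: its name, and indented under it one key for each argument. jog_arm: Moves the arm, as the interface text tells. Its arguments: {"type":"object","properties":{"motion":{"type":"array"},"grip_force":{"type":"number"}},"required":["motion"]}

```bash
ls; mkdir -p pics
cat > h.py <<'E'
import numpy as np, cv2
from station import bot
def ray(p,xy):
    K=p["camera_matrix"];T=p["T"]
    d=T[:3,:3]@np.linalg.solve(K,[xy[0],xy[1],1.]);return T[:3,3],d
def at(p,xy,z):
    o,d=ray(p,xy);return (o+d*(z-o[2])/d[2])[:3]
def pix(p,X):
    T=p["T"];c=T[:3,:3].T@(np.array(X,float)-T[:3,3]);u=p["camera_matrix"]@c;return u[:2]/u[2]
def save(p,n,crop=None,f=1):
    im=p["pixels"][:,:,::-1]
    if crop: im=im[crop[1]:crop[3],crop[0]:crop[2]]
    cv2.imwrite("pics/"+n,cv2.resize(im,None,fx=f,fy=f,interpolation=cv2.INTER_CUBIC))
E
python3 - <<'E'
from h import *
np.set_printoptions(precision=4,suppress=True)
for c in("top","scene"):
    p=bot.read_camera(c);save(p,c+"0.png",f=1.5);print(c,p["T"],p["camera_matrix"])
    Z=dict(bar1_c=.009,bent1_c=.022,bay1=.016,bay4=.016,keeper_knob=.054,keeper_hinge=.037,tray_in=.004)
    for n,z in Z.items():
        for d in bot.tip_of(n,p)[:6]: print(n,round(d["score"],2),np.round(d["xy"],1),at(p,d["xy"],z)[:2])
o=bot.get_obs();print(o)
E
```

```text
pics
top [[ 0.0118 -0.9816  0.1904  0.3592]
 [-0.9999 -0.0129 -0.0043  0.0133]
 [ 0.0066 -0.1903 -0.9817  1.0471]
 [ 0.      0.      0.      1.    ]] [[400.0055   0.     260.8903]
 [  0.     400.0055 195.2314]
 [  0.       0.       1.    ]]
bar1_c 0.51 [167.3 246.1] [0.4239 0.2482]
bay1 0.94 [287.4 220. ] [ 0.4946 -0.0608]
bay1 0.92 [265.6 219.3] [ 0.4957 -0.0042]
bay1 0.91 [225.2 215.7] [0.5038 0.1009]
bay1 0.64 [246.4 216. ] [0.5037 0.0458]
bay1 0.35 [168.2 246.1] [0.4235 0.2443]
bay4 0.94 [287.4 220. ] [ 0.4946 -0.0608]
bay4 0.92 [265.6 219.3] [ 0.4957 -0.0042]
bay4 0.91 [225.2 215.7] [0.5038 0.1009]
bay4 0.64 [246.4 216. ] [0.5037 0.0458]
bay4 0.35 [168.2 246.1] [0.4235 0.2443]
keeper_knob 0.72 [264.2 197.8] [0.5453 0.0005]
keeper_hinge 0.93 [305.2 222.4] [ 0.4863 -0.1045]
keeper_hinge 0.48 [238.1 219.6] [0.4913 0.066 ]
tray_in 0.83 [390.3 243.9] [ 0.437  -0.3293]
scene [[-0.6027  0.4162 -0.6808  1.2878]
 [ 0.7979  0.3114 -0.5161  0.5822]
 [-0.0028 -0.8543 -0.5198  0.6651]
 [ 0.      0.      0.      1.    ]] [[458.8945   0.     258.5351]
 [  0.     458.8945 191.8601]
 [  0.      
[... 527 characters left out ...]
253.9 209.7] [0.56   0.0164]
keeper_hinge 0.64 [233.7 187. ] [ 0.485  -0.1098]
keeper_hinge 0.54 [265.8 203.7] [0.5   0.008]
tray_in 0.78 [193.  170.2] [ 0.4399 -0.3075]
{'t': 0.8, 'q': array([ 1.0929,  0.477 ,  0.0224,  1.5554, -0.0115,  1.1093, -0.0831]), 'joint_vel': array([-0.0007, -0.0024,  0.0005,  0.0015,  0.0003,  0.0001, -0.0011]), 'joint_torque': array([  0.0006, -59.6267,   1.6069, -28.1538,   0.0126,   0.0013,
        -0.    ]), 'eef_pos': array([ 0.244 , -0.6294,  0.2313]), 'tool_rot': array([0.    , 0.983 , 0.1838, 0.    ]), 'contact_force': array([ 0.6491,  0.2316, -0.1141]), 'torque': array([ 0.0058, -0.0126, -0.0276]), 'grasp_force': 0.0, 'gripper_width': 0.9996338152882018}
```

View pics/top0.png

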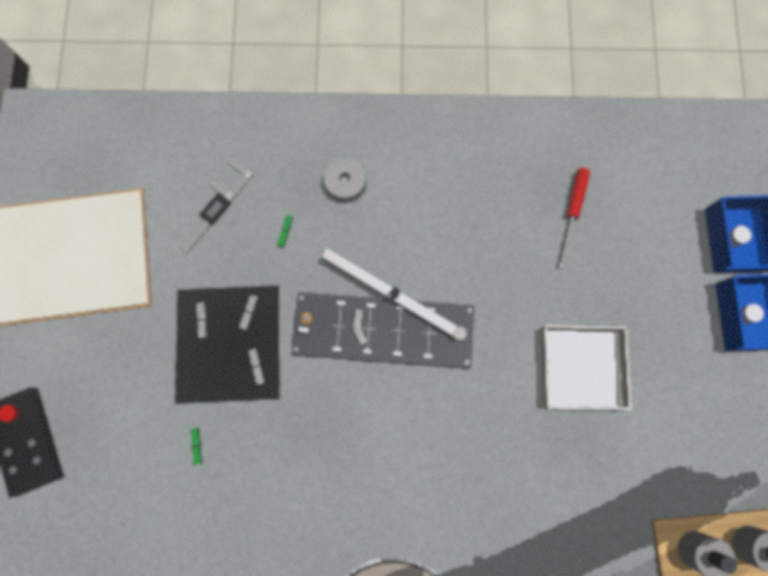

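View pics/scene0.png

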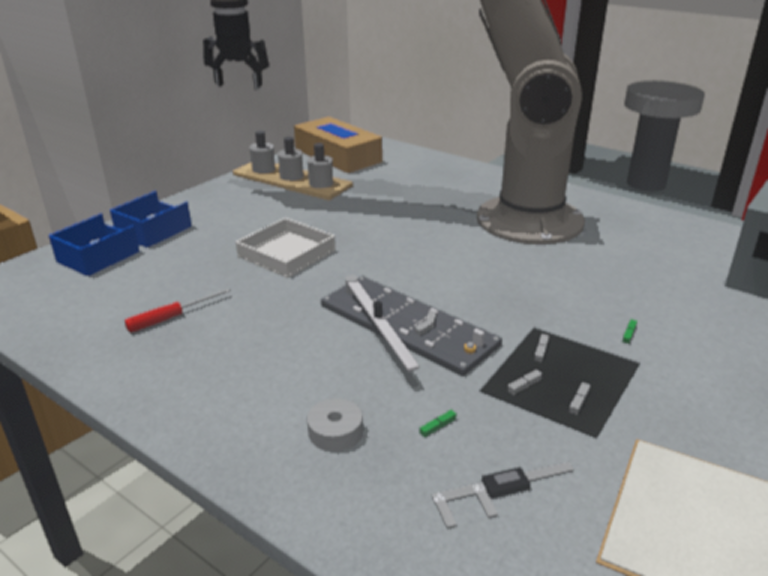

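Top: keeper about 30° open (hinge ~(307,222), free end ~(217,169), knob ~(263,196)). One bent bar lies in bay 3 at ~(239,218). Three straight bars lie on the mat at ~(134,213), (166,208) and (171,244). The green ones are decoys.

Run:
```python
from h import *
a=[bot.read_camera("top") for _ in range(6)];b=[bot.read_camera("scene") for _ in range(6)]
def mean(L):
    p=dict(L[0]);p["pixels"]=np.mean([x["pixels"] for x in L],0).astype(np.uint8);return p
A=mean(a);B=mean(b)
import pickle;pickle.dump((A,B),open("m0.pkl","wb"))
i1=cv2.resize(A["pixels"][185:255,105:325],None,fx=3.6,fy=3.6,interpolation=cv2.INTER_CUBIC)
i2=cv2.resize(B["pixels"][175:295,205:435],None,fx=2.7,fy=2.7,interpolation=cv2.INTER_CUBIC)
w=max(i1.shape[1],i2.shape[1]);f=lambda i:np.pad(i,((0,0),(0,w-i.shape[1]),(0,0)))
im=np.vstack([f(i1),f(i2)]);print(im.shape);cv2.imwrite("pics/c1.png",im[:600,:,::-1])
```

```text
(576, 792, 3)
```

View pics/c1.png

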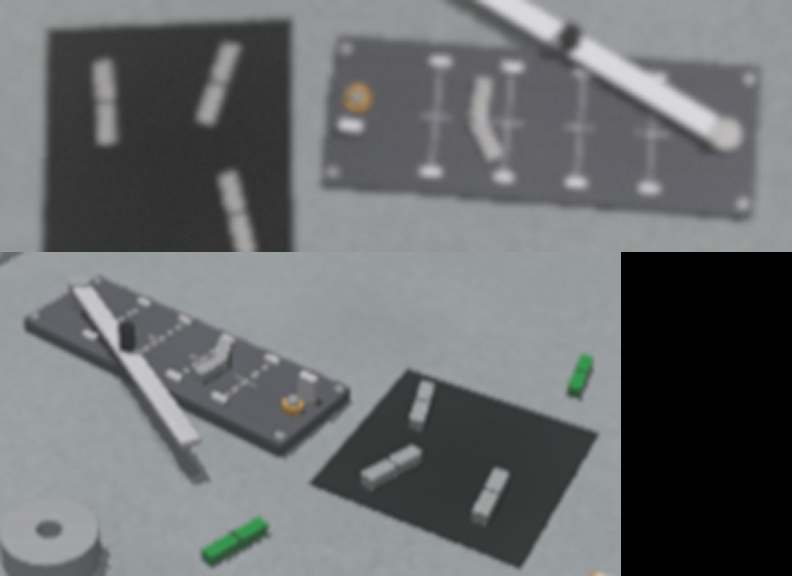

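```bash
cat >> h.py <<'E'
def blobs(p,mask_fn,roi,amin=5):
    pass
E
python3 - <<'E'
from h import *
import pickle
from scipy.optimize import least_squares
A,B=pickle.load(open("m0.pkl","rb"))
def ref(p,c,r=3):  # subpixel centroid of bright stop
    g=cv2.cvtColor(p["pixels"],cv2.COLOR_RGB2GRAY).astype(float)
    for _ in range(3):
        x0,y0=int(round(c[0])),int(round(c[1]));w=g[y0-r:y0+r+1,x0-r-1:x0+r+2].copy();w=np.clip(w-np.percentile(w,50)-8,0,None)
        Y,X=np.mgrid[y0-r:y0+r+1,x0-r-1:x0+r+2];c=np.array([(w*X).sum(),(w*Y).sum()])/w.sum()
    return c
tp=[((431,171),-40,3),((503,176),-40,2),((575,182),-40,1),((649,187),-40,0),((440,61),40,3),((512,66),40,2)]
sc=[((174,124),40,2),((220,145),40,3),((272,106),-40,3),((228,88),-40,2),((185,68),-40,1),((144,49),-40,0)]
TP=[(ref(A,((u+.5)/3.6-.5+105,(v+.5)/3.6-.5+185)),x,k) for (u,v),x,k in tp]
SC=[(np.array([(u+.5)/2.7-.5+205,(v+.5)/2.7-.5+175]),x,k) for (u,v),x,k in sc]
def W(s,lx,ly,z):
    c,n=np.cos(s[2]),np.sin(s[2]);return [s[0]+c*lx-n*ly,s[1]+n*lx+c*ly,z]
def fit(sets):
    def r(s): return np.concatenate([pix(p,W(s,x/1e3,(k-1.5)*.052,zz))-m for p,S,zz in sets for m,x,k in S])
    o=least_squares(r,[.5,.02,0]);return o.x,np.round(o.fun.reshape(-1,2),2).tolist()
for s in ([(A,TP,.021)],[(B,SC,.0195)],[(A,TP,.021),(B,SC,.0195)]):
    x,f=fit(s);print(np.round(x,4),f)
for p,q in ((A,(727/3.6+105,134/3.6+185)),):
    print("hinge",at(p,q,.043))
s=fit([(A,TP,.021)])[0]
for k in range(4): print("bay",k+1,np.round(W(s,0,(k-1.5)*.052,.016),4))
# bars from top
g=cv2.cvtColor(A["pixels"],cv2.COLOR_RGB2GRAY)
roi=g[193:266,120:185];m=(roi>95).astype(np.uint8)
n,l,st,ce=cv2.connectedComponentsWithStats(m)
for i in range(1,n):
    if st[i,4]<20 or st[i,4]>300: continue
    ys,xs=np.nonzero(l==i);q=np.array([at(A,(x+120,y+193),.015)[:2] for x,y in zip(xs,ys)]);w=roi[ys,xs].astype(float)-60
    c=(q*w[:,None]).sum(0)/w.sum();e,v=np.linalg.eigh(np.cov(q.T));v=v[:,1];print("bar",np.round(c,4),"yaw",round(np.degrees(np.arctan2(v[1],v[0]))%180,1),st[i,4],np.sqrt(e[1]*12))
for p,h in((A,.041),(B,.054)):
  for n,z in(("keeper_knob",.054),("bent1_c",.022),("tray_in",.004)):
    print(n,[ (round(d["score"],2),np.round(at(p,d["xy"],z)[:2],4)) for d in bot.tip_of(n,bot.read_camera("top" if p is A else "scene"))[:2]])
q=lambda u,v,z:at(A,((u+.5)/3.6-.5+105,(v+.5)/3.6-.5+185),z)
print("knobtop",q(571,36,.06),"bentmid",q(480,116,.028),"ends",q(484,80,.028),q(494,158,.028))
E
```

```text
[ 0.4956  0.0214 -0.0625] [[-0.08, 0.04], [-0.11, 0.1], [0.11, 0.07], [0.06, -0.03], [0.06, -0.04], [-0.04, -0.15]]
[ 0.4928  0.02   -0.058 ] [[0.11, -0.15], [-0.09, 0.11], [0.1, 0.2], [-0.18, -0.46], [-0.04, -0.03], [0.11, 0.36]]
[ 0.4949  0.0212 -0.0603] [[0.03, 0.41], [0.01, 0.41], [0.24, 0.35], [0.19, 0.2], [0.1, 0.31], [0.01, 0.15], [-0.06, 0.41], [-0.26, 0.72], [0.03, 0.79], [-0.25, 0.08], [-0.1, 0.46], [0.05, 0.81]]
hinge [ 0.48603342 -0.10824106  0.043     ]
bay 1 [ 0.4908 -0.0564  0.016 ]
bay 2 [ 0.494  -0.0045  0.016 ]
bay 3 [0.4973 0.0474 0.016 ]
bay 4 [0.5005 0.0993 0.016 ]
bar [0.523  0.2583] yaw 164.3 131 0.061101846868838065
bar [0.5085 0.3388] yaw 7.4 133 0.06258960946050202
bar [0.4288 0.2391] yaw 17.3 133 0.06132559357536715
keeper_knob [(0.79, array([0.5483, 0.0056]))]
bent1_c []
tray_in [(0.95, array([ 0.4349, -0.3276]))]
keeper_knob [(0.84, array([0.5553, 0.0066]))]
bent1_c []
tray_in [(0.78, array([ 0.4397, -0.3177]))]
knobtop [0.55224205 0.00305708 0.06      ] bentmid [0.49952254 0.06699402 0.028     ] ends [0.52555725 0.0647206  0.028     ] [0.46963003 0.05638682 0.028     ]
```

```bash
cat >> h.py <<'E'
from scipy.spatial.transform import Rotation as Ro
def plan(*tg):
    "targets (x,y,z,yaw_deg of tool x); prints rows relative to present pose"
    o=bot.get_obs();w,x,y,z=o["tool_rot"];R=Ro.from_quat([x,y,z,w])
    print("t",round(o["t"],2),"pos",np.round(o["eef_pos"],4),"yaw",np.round(np.degrees(np.arctan2(*R.as_matrix()[[1,0],0])),2),"w",round(o["gripper_width"]*85.4,1),"F",np.round(o["contact_force"],1),"gf",round(o["grasp_force"],1))
    for X in tg:
        G=Ro.from_matrix(np.array([[np.cos(a:=np.radians(X[3])),np.sin(a),0],[np.sin(a),-np.cos(a),0],[0,0,-1]]))
        rv=(R.inv()*G).as_rotvec();print(np.round(rv,4).tolist(),np.round(R.inv().apply(np.array(X[:3])-o["eef_pos"])*1e3,1).tolist())
E
python3 - <<'E'
from h import *
plan((.5515,.0045,.12,60.4),(.5515,.0045,.048,60.4))
E
```

```text
t 2.0 pos [ 0.244  -0.6294  0.2313] yaw 21.19 w 85.7 F [ 0.5  0.2 -0.9] gf 0.0
[0.0, -0.0, -0.6844] [515.8, -479.9, 111.3]
[0.0, -0.0, -0.6844] [515.8, -479.9, 183.3]
```

Request:
jog_arm:
  motion:
    - [0,0,-0.07,52,-48,0,40]
    - [0,0,-0.14,103,-96,0,40]
    - [0,0,-0.21,155,-144,0,40]
    - [0,0,-0.28,206,-192,0,40]
    - [0,0,-0.35,258,-240,0,40]
    - [0,0,-0.42,310,-288,0,40]
    - [0,0,-0.49,361,-336,0,40]
    - [0,0,-0.56,413,-384,0,40]
    - [0,0,-0.63,465,-432,0,40]
    - [0,0,-0.684,516,-480,0,40]

```text
t: 3.25
eef_pos: [0.5177, -0.0655, 0.2317]
tool_rot: [0.0, 0.864, 0.503, 0.0]
contact_force: [-0.2, -1.0, 0.1]
gripper_width: 0.469
grasp_force: 0.0
```

Request:
jog_arm:
  motion:
    - [0,0,0,0,0,0,40]
    - [0,0,0,0,0,0,40]
    - [0,0,0,0,0,50,40]
    - [0,0,0,0,0,100,40]
    - [0,0,0,0,0,110,40]
    - [0,0,0,0,0,110,40]

```text
t: 4.0
eef_pos: [0.5169, -0.0682, 0.1218]
tool_rot: [0.0, 0.865, 0.502, -0.0]
contact_force: [0.7, 0.7, -0.7]
gripper_width: 0.468
grasp_force: 0.0
```

Run:
```python
from h import *
plan((.5515,.0045,.048,60.4))
p=bot.read_camera("scene");q=bot.read_camera("top")
i1=p["pixels"][120:270,180:360];i2=q["pixels"][130:280,190:370]
cv2.imwrite("pics/k1.png",cv2.resize(np.hstack([i1,i2])[:,:,::-1],None,fx=2.2,fy=2.2,interpolation=cv2.INTER_CUBIC))
```

```text
t 4.0 pos [ 0.5169 -0.0682  0.1218] yaw 60.27 w 40.0 F [ 0.7  0.7 -0.7] gf 0.0
[-0.0001, 0.0004, -0.0023] [80.3, -6.0, 73.7]
```

View pics/k1.png

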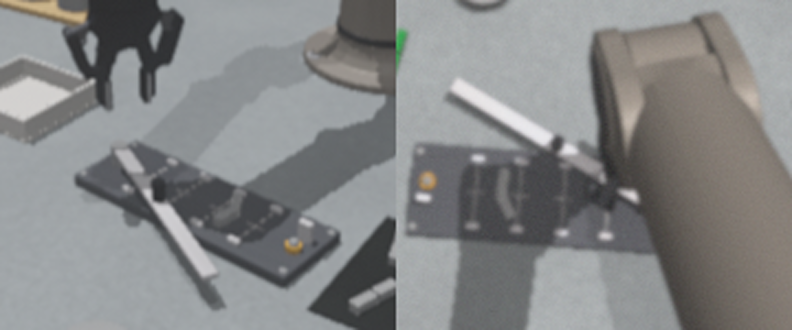

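The keeper is unmoved and the knob stands at ~(263,196) in the top view. The tool has stopped about 80 mm short, so I move on to the knob.

Request:
jog_arm:
  motion:
    - [0,0,0,40,-3,0,40]
    - [0,0,0,80,-6,0,40]
    - [0,0,0,80,-6,0,40]
    - [0,0,0,80,-6,30,40]
    - [0,0,0,80,-6,60,40]
    - [0,0,0,80,-6,73,40]
    - [0,0,0,80,-6,73,28]
    - [0,0,0,80,-6,73,28]

```text
t: 5.1
eef_pos: [0.5522, 0.0052, 0.0496]
tool_rot: [0.001, 0.864, 0.503, 0.001]
contact_force: [0.1, -0.5, -0.1]
gripper_width: 0.328
grasp_force: 0.0
```

Run:
```python
from h import *
H=np.array([.4865,-.1085]);n=8
T=[]
for f in np.linspace(30,97,9)[1:]:
    a=np.radians(f);T.append((*(H+.128*np.array([np.sin(a),np.cos(a)])),.048,90-f))
plan(*T)
```

```text
t 5.1 pos [0.5522 0.0052 0.0496] yaw 60.36 w 28.0 F [ 0.1 -0.5 -0.1] gf 0.0
[0.0017, -0.0011, 0.1524] [-4.8, 18.6, 1.6]
[0.0016, -0.0012, 0.2986] [-9.0, 36.8, 1.6]
[0.0015, -0.0014, 0.4447] [-15.8, 54.2, 1.7]
[0.0014, -0.0015, 0.5909] [-25.0, 70.5, 1.7]
[0.0013, -0.0016, 0.7371] [-36.6, 85.2, 1.7]
[0.0012, -0.0017, 0.8833] [-50.1, 98.1, 1.7]
[0.0011, -0.0018, 1.0294] [-65.4, 108.8, 1.7]
[0.001, -0.0019, 1.1756] [-82.1, 117.3, 1.7]
```

Request:
jog_arm:
  motion:
    - [0,0,0.15,-4.8,18.6,0,28]
    - [0,0,0.3,-9,36.8,0,28]
    - [0,0,0.445,-15.8,54.2,0,28]
    - [0,0,0.59,-25,70.5,0,28]
    - [0,0,0.737,-36.6,85.2,0,28]
    - [0,0,0.883,-50,98,0,28]
    - [0,0,1.03,-65.4,108.8,0,28]
    - [0,0,1.175,-82,117,0,28]
    - [0,0,1.175,-82,117,0,28]
    - [0,0,1.175,-82,117,0,28]

```text
t: 6.35
eef_pos: [0.613, -0.1237, 0.0492]
tool_rot: [0.0, 0.998, -0.06, 0.001]
contact_force: [-0.8, 0.8, 0.7]
gripper_width: 0.326
grasp_force: 0.0
```

Request:
jog_arm:
  motion:
    - [0,0,0,0,0,-30,28]
    - [0,0,0,0,0,-70,28]
    - [0,0,0,0,0,-100,28]
    - [0,0,0,0,0,-100,28]

```text
t: 6.85
eef_pos: [0.6145, -0.124, 0.1516]
tool_rot: [0.0, 0.998, -0.06, 0.003]
contact_force: [-0.2, -0.1, -0.7]
gripper_width: 0.325
grasp_force: 0.0
```

Run:
```python
from h import *
# bent V: tip mid .4995,.067, ends midpoint .4976,.0606 ; yaw of chord
print(np.degrees(np.arctan2(.0647-.0564,.5256-.4696)))
plan((.499,.0650,.12,8.4),(.499,.0650,.019,8.4))
p=bot.read_camera("scene");q=bot.read_camera("top")
i1=p["pixels"][100:280,150:330];i2=q["pixels"][100:280,190:370]
cv2.imwrite("pics/k2.png",cv2.resize(np.hstack([i1,i2])[:,:,::-1],None,fx=2.2,fy=2.2,interpolation=cv2.INTER_CUBIC))
```

```text
8.430677006170884
t 6.85 pos [ 0.6145 -0.124   0.1516] yaw -6.9 w 27.7 F [-0.2 -0.1 -0.7] gf 0.0
[0.001, -0.006, -0.267] [-137.5, -173.8, 30.8]
[0.001, -0.006, -0.267] [-138.1, -173.8, 131.8]
```

View pics/k2.png

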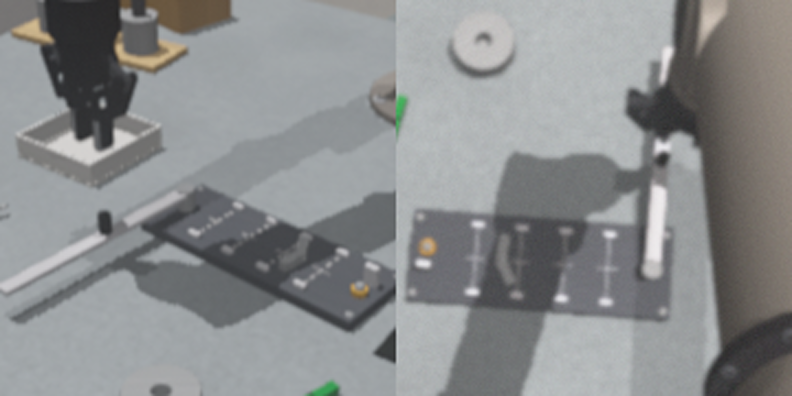

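The keeper is wide open, pointing at +x. The bent bar is still in bay 3, at ~(237,217) in the top view. Next I fetch it.

Request:
jog_arm:
  motion:
    - [0,0,-0.09,-46,-58,0,45]
    - [0,0,-0.18,-92,-116,0,45]
    - [0,0,-0.267,-137.5,-174,0,45]
    - [0,0,-0.267,-137.5,-174,0,45]
    - [0,0,-0.267,-137.5,-174,50,45]
    - [0,0,-0.267,-138,-174,100,45]
    - [0,0,-0.267,-138,-174,131,45]
    - [0,0,-0.267,-138,-174,131,45]

```text
t: 7.95
eef_pos: [0.4955, 0.0657, 0.0155]
tool_rot: [0.0, 0.997, 0.073, -0.001]
contact_force: [0.5, -0.3, 0.8]
gripper_width: 0.527
grasp_force: 0.0
```

Request:
jog_arm:
  motion:
    - [0,0,0,0,0,0,10]
    - [0,0,0,0,0,0,10]
    - [0,0,0,0,0,0,10]
    - [0,0,0,0,0,0,10]
  grip_force: 50

```text
t: 8.45
eef_pos: [0.4964, 0.0656, 0.0173]
tool_rot: [0.0, 0.997, 0.073, 0.0]
contact_force: [0.7, 0.3, -0.9]
gripper_width: 0.149
grasp_force: 48.9
```

Run:
```python
from h import *
plan((.499,.065,.15,8.4),(.437,-.325,.15,8.4),(.437,-.325,.05,8.4))
```

```text
t 8.45 pos [0.4964 0.0656 0.0173] yaw 8.35 w 12.7 F [ 0.7  0.3 -0.9] gf 48.9
[0.0, -0.0, -0.0008] [2.5, 1.0, -132.7]
[0.0, -0.0, -0.0008] [-115.5, 377.8, -132.7]
[0.0, -0.0, -0.0008] [-115.5, 377.8, -32.7]
```

Request:
jog_arm:
  motion:
    - [0,0,0,2,1,-45,10]
    - [0,0,0,2,1,-90,10]
    - [0,0,0,2,1,-133,10]
    - [0,0,0,-20,54,-133,10]
    - [0,0,0,-40,108,-133,10]
    - [0,0,0,-58,162,-133,10]
    - [0,0,0,-75,216,-133,10]
    - [0,0,0,-90,270,-133,10]
    - [0,0,0,-104,324,-133,10]
    - [0,0,0,-115,378,-133,10]

```text
t: 9.7
eef_pos: [0.437, -0.3268, 0.1505]
tool_rot: [0.0, 0.997, 0.073, 0.0]
contact_force: [-0.2, -0.1, -0.0]
gripper_width: 0.147
grasp_force: 49.1
```

Request:
jog_arm:
  motion:
    - [0,0,0,0,0,0,10]
    - [0,0,0,0,0,0,10]
    - [0,0,0,0,0,0,10]

```text
t: 10.07
eef_pos: [0.438, -0.3234, 0.1502]
tool_rot: [-0.0, 0.997, 0.074, -0.0]
contact_force: [-0.0, 0.3, -0.2]
gripper_width: 0.147
grasp_force: 49.1
```

Run:
```python
from h import *
plan((.437,-.325,.015,8.4))
```

```text
t 10.07 pos [ 0.438  -0.3234  0.1502] yaw 8.49 w 12.5 F [-0.   0.3 -0.2] gf 49.1
[-0.0008, -0.0, 0.0016] [-1.2, 1.6, 135.2]
```

Request:
jog_arm:
  motion:
    - [0,0,0,0,0,50,10]
    - [0,0,0,0,0,100,10]
    - [0,0,0,0,0,132,10]
    - [0,0,0,0,0,132,10]
    - [0,0,0,0,0,132,30]
    - [0,0,0,0,0,130,30]
    - [0,0,0,0,0,80,30]
    - [0,0,0,0,0,20,30]
    - [0,0,0,0,0,0,30]

```text
t: 11.2
eef_pos: [0.4398, -0.3265, 0.1558]
tool_rot: [0.002, 0.997, 0.073, 0.004]
contact_force: [-0.1, -0.1, -0.9]
gripper_width: 0.348
grasp_force: 0.0
```

```bash
cat >> h.py <<'E'
def avg(c,n=5):
    L=[bot.read_camera(c) for _ in range(n)];p=dict(L[-1]);p["pixels"]=np.mean([x["pixels"] for x in L],0).astype(np.uint8);return p
def bars(p,roi,z,th=95,sub=60):
    g=cv2.cvtColor(p["pixels"],cv2.COLOR_RGB2GRAY)[roi[1]:roi[3],roi[0]:roi[2]]
    n,l,st,ce=cv2.connectedComponentsWithStats((g>th).astype(np.uint8))
    for i in range(1,n):
        if not 40<st[i,4]<300: continue
        ys,xs=np.nonzero(l==i);q=np.array([at(p,(x+roi[0],y+roi[1]),z)[:2] for x,y in zip(xs,ys)]);w=g[ys,xs].astype(float)-sub
        c=(q*w[:,None]).sum(0)/w.sum();e,v=np.linalg.eigh(np.cov(q.T));v=v[:,1]
        print("bar",np.round(c,4),"yaw",round((np.degrees(np.arctan2(v[1],v[0]))+90)%180-90,1),st[i,4],np.round(np.sqrt(e*12),3))
E
python3 - <<'E'
from h import *
p=avg("top");bars(p,(120,193,185,266),.015);save(p,"t2.png",(100,120,460,300),2.2)
plan()
E
```

```text
bar [0.5228 0.2583] yaw -15.8 140 [0.016 0.062]
bar [0.5083 0.3388] yaw 6.7 139 [0.015 0.063]
bar [0.4286 0.2391] yaw 16.7 142 [0.015 0.062]
t 11.45 pos [ 0.4372 -0.3247  0.1501] yaw 8.36 w 30.0 F [-0.1  0.4 -0.7] gf 0.0
```

View pics/t2.png

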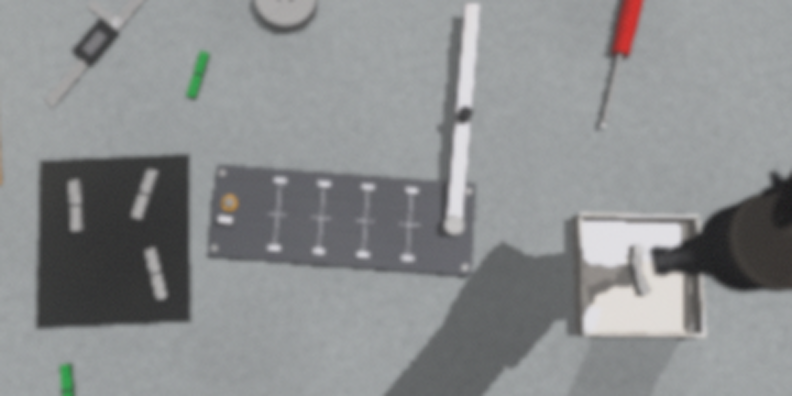

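The bent bar lies in the tray (~(392,241) px), the bays are clear, and the keeper is at ~90°. I refine the stage pose from all 8 stops and plan the first pick.

```bash
cat > st.py <<'E'
from h import *
from scipy.optimize import least_squares
def W(s,lx,ly,z):
    c,n=np.cos(s[2]),np.sin(s[2]);return [s[0]+c*lx-n*ly,s[1]+n*lx+c*ly,z]
def stage(p):
    g=cv2.cvtColor(p["pixels"],cv2.COLOR_RGB2GRAY).astype(float);s=np.array([.4952,.0212,-.061]);M=[]
    for x in(-.04,.04):
        for k in range(4):
            c=pix(p,W(s,x,(k-1.5)*.052,.021))
            for _ in range(3):
                x0,y0=np.round(c).astype(int);w=np.clip(g[y0-3:y0+4,x0-4:x0+5]-np.median(g[y0-3:y0+4,x0-4:x0+5])-8,0,None)
                Y,X=np.mgrid[y0-3:y0+4,x0-4:x0+5];c=np.array([(w*X).sum(),(w*Y).sum()])/w.sum()
            M.append((c,x,(k-1.5)*.052))
    o=least_squares(lambda s:np.concatenate([pix(p,W(s,x,y,.0205))-m for m,x,y in M]),s,loss="soft_l1",f_scale=.2)
    return o.x,np.abs(o.fun).max()
E
python3 - <<'E'
from st import *
p=avg("top");s,r=stage(p);print(np.round(s,4),r)
for k in range(4):print(k+1,np.round(W(s,0,(k-1.5)*.052,.016),4))
bars(p,(120,193,185,266),.009)
plan();print(bot.get_obs()["q"][6])
E
```

```text
[ 0.4956  0.0215 -0.0636] 0.12874523375029412
1 [ 0.4907 -0.0564  0.016 ]
2 [ 0.494  -0.0045  0.016 ]
3 [0.4973 0.0474 0.016 ]
4 [0.5006 0.0993 0.016 ]
bar [0.5238 0.2597] yaw -15.8 140 [0.016 0.062]
bar [0.5094 0.3408] yaw 7.7 141 [0.015 0.064]
bar [0.429  0.2404] yaw 16.8 143 [0.015 0.062]
t 11.7 pos [ 0.4371 -0.3247  0.1493] yaw 8.36 w 29.8 F [-0.2  0.   0.8] gf 0.0
-0.901040175402695
```

Run:
```python
from h import *
plan((.5238,.2597,.15,164.2))
```

```text
t 11.7 pos [ 0.4371 -0.3247  0.1493] yaw 8.36 w 29.8 F [-0.2  0.   0.8] gf 0.0
[-0.0023, -0.0011, -2.7199] [170.7, -565.6, -0.3]
```

Request:
jog_arm:
  motion:
    - [0,0,-0.15,17,-50,0,34]
    - [0,0,-0.3,34,-100,0,34]
    - [0,0,-0.45,51,-150,0,34]
    - [0,0,-0.6,65,-200,0,34]
    - [0,0,-0.75,78,-250,0,34]
    - [0,0,-0.9,92,-300,0,34]
    - [0,0,-1.05,105,-350,0,34]
    - [0,0,-1.2,120,-400,0,34]
    - [0,0,-1.35,136,-450,0,34]
    - [0,0,-1.5,151,-500,0,34]

```text
t: 12.95
eef_pos: [0.5144, 0.1931, 0.1498]
tool_rot: [-0.0, 0.678, 0.735, -0.0]
contact_force: [1.4, 0.2, -1.3]
gripper_width: 0.4
grasp_force: 0.0
```

Run:
```python
from h import *
plan((.5238,.2597,.15,164.2))
```

```text
t 12.95 pos [0.5144 0.1931 0.1498] yaw 94.56 w 34.1 F [ 1.4  0.2 -1.3] gf 0.0
[-0.0007, -0.0003, -1.2155] [65.7, 14.6, -0.2]
```

Request:
jog_arm:
  motion:
    - [0,0,-0.17,22,5,0,34]
    - [0,0,-0.34,44,10,0,34]
    - [0,0,-0.51,66,14.6,0,34]
    - [0,0,-0.68,66,14.6,0,34]
    - [0,0,-0.85,66,14.6,0,34]
    - [0,0,-1.02,66,14.6,0,34]
    - [0,0,-1.215,66,14.6,0,34]
    - [0,0,-1.215,66,14.6,0,34]
    - [0,0,-1.215,66,14.6,0,34]
    - [0,0,-1.215,66,14.6,0,34]

```text
t: 14.2
eef_pos: [0.524, 0.2585, 0.1502]
tool_rot: [-0.0, 0.141, 0.99, -0.0]
contact_force: [1.2, -0.2, 0.8]
gripper_width: 0.392
grasp_force: 0.0
```

Run:
```python
from h import *
bars(bot.read_camera("top"),(120,193,185,266),.009)
plan((.5238,.2597,.006,164.2))
```

```text
t 14.25 pos [0.524  0.2585 0.1503] yaw 163.83 w 33.9 F [0.7 0.9 0.5] gf 0.0
[-0.0002, 0.0001, -0.0065] [0.5, 1.1, 144.3]
```

Request:
jog_arm:
  motion:
    - [0,0,0,0.5,1,50,34]
    - [0,0,0,0.5,1,100,34]
    - [0,0,0,0.5,1,135,34]
    - [0,0,0,0.5,1,144,34]
    - [0,0,0,0.5,1,144,34]
    - [0,0,0,0.5,1,144,5]
    - [0,0,0,0.5,1,144,5]
    - [0,0,0,0.5,1,144,5]
    - [0,0,0,0.5,1,144,5]
  grip_force: 70

```text
t: 15.38
eef_pos: [0.5249, 0.2604, 0.0082]
tool_rot: [0.001, 0.14, 0.99, 0.001]
contact_force: [-1.8, -0.6, 7.7]
gripper_width: 0.109
grasp_force: 69.2
```

Run:
```python
from h import *
plan((.5238,.2597,.10,164.2),(.5006,.0993,.10,176.4),(.5006,.0993,.0205,176.4))
```

```text
t 15.38 pos [0.5249 0.2604 0.0082] yaw 163.89 w 9.3 F [-1.8 -0.6  7.7] gf 69.2
[0.002, 0.0023, -0.0053] [0.7, -0.8, -91.8]
[0.0018, 0.0026, -0.2183] [-21.5, -161.3, -92.0]
[0.0018, 0.0026, -0.2183] [-21.3, -161.5, -12.5]
```

Request:
jog_arm:
  motion:
    - [0,0,0,0,0,-15,5]
    - [0,0,0,0,0,-50,5]
    - [0,0,0,0,0,-92,5]
    - [0,0,0,0,0,-92,5]

```text
t: 15.88
eef_pos: [0.5259, 0.2612, 0.1028]
tool_rot: [0.003, 0.14, 0.99, 0.002]
contact_force: [0.1, -0.1, -0.3]
gripper_width: 0.11
grasp_force: 68.5
```

Run:
```python
from h import *
plan((.5006,.0993,.10,176.4),(.5006,.0993,.0205,176.4))
p=avg("scene",3);save(p,"g1.png",(270,140,430,270),4)
```

```text
t 15.88 pos [0.5259 0.2612 0.1028] yaw 163.9 w 9.4 F [ 0.1 -0.1 -0.3] gf 68.5
[0.0044, 0.0059, -0.2182] [-20.5, -162.6, 2.1]
[0.0044, 0.0059, -0.2182] [-20.1, -163.0, 81.6]
```

View pics/g1.png

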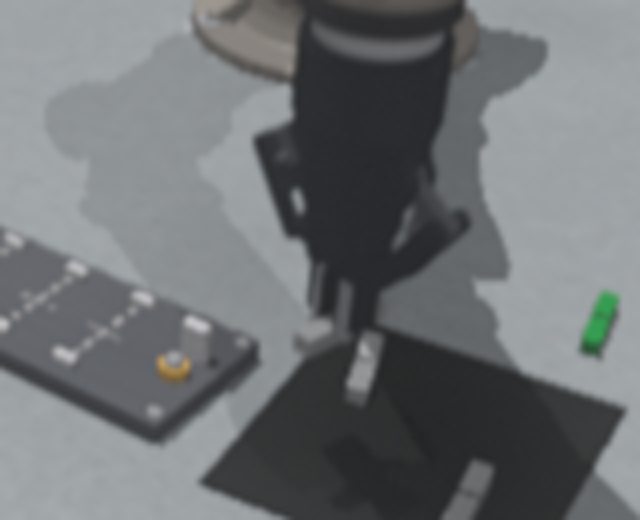

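The bar is held level across its width. I carry it to bay 4.

Request:
jog_arm:
  motion:
    - [0,0,-0.06,-5,-50,0,5]
    - [0,0,-0.12,-10,-100,0,5]
    - [0,0,-0.218,-15,-140,0,5]
    - [0,0,-0.218,-20.5,-162.5,0,5]
    - [0,0,-0.218,-20.5,-162.5,0,5]
    - [0,0,-0.218,-20.5,-162.5,0,5]
    - [0,0,-0.218,-20.5,-162.5,40,5]
    - [0,0,-0.218,-20.5,-162.5,60,5]
    - [0,0,-0.218,-20.5,-162.5,60,5]
    - [0,0,-0.218,-20.5,-162.5,60,5]

```text
t: 17.27
eef_pos: [0.499, 0.0987, 0.039]
tool_rot: [0.0, 0.031, 1.0, 0.0]
contact_force: [-0.9, 0.1, -0.6]
gripper_width: 0.121
grasp_force: 46.2
```

Run:
```python
from h import *
plan((.5006,.0993,.0205,176.4))
```

```text
t 17.27 pos [0.499  0.0987 0.039 ] yaw 176.45 w 10.3 F [-0.9  0.1 -0.6] gf 46.2
[0.0006, 0.0008, 0.0009] [-1.6, 0.7, 18.5]
```

Request:
jog_arm:
  motion:
    - [0,0,0,-1.6,0.7,0,5]
    - [0,0,0,-1.6,0.7,6,5]
    - [0,0,0,-1.6,0.7,12,5]
    - [0,0,0,-1.6,0.7,15,5]
    - [0,0,0,-1.6,0.7,16.5,5]
    - [0,0,0,-1.6,0.7,18,5]
    - [0,0,0,-1.6,0.7,18,5]

```text
t: 18.15
eef_pos: [0.4999, 0.0984, 0.0212]
tool_rot: [0.0, 0.031, 1.0, -0.001]
contact_force: [-3.9, -1.6, 12.1]
gripper_width: 0.106
grasp_force: 73.5
```

Run:
```python
from h import *
plan((.5006,.0993,.0205,176.4))
```

```text
t 18.15 pos [0.4999 0.0984 0.0212] yaw 176.41 w 9.1 F [-3.9 -1.6 12.1] gf 73.5
[-0.0012, 0.0001, 0.0002] [-0.6, 0.9, 0.7]
```

Request:
jog_arm:
  motion:
    - [0,0,0,0,0,-1,5]
    - [0,0,0,0,0,-1,14]
    - [0,0,0,0,0,-1,20]
    - [0,0,0,0,0,-1,26]
    - [0,0,0,0,0,-1,30]
    - [0,0,0,0,0,-40,30]
    - [0,0,0,0,0,-90,30]
    - [0,0,0,0,0,-130,30]
    - [0,0,0,0,0,-130,30]

```text
t: 19.27
eef_pos: [0.5021, 0.0991, 0.1532]
tool_rot: [0.003, 0.032, 0.999, 0.0]
contact_force: [0.4, -0.2, -0.2]
gripper_width: 0.352
grasp_force: 0.0
```

Run:
```python
from h import *
plan((.429,.2404,.15,196.8))
```

```text
t 19.27 pos [0.5021 0.0991 0.1532] yaw 176.38 w 30.1 F [ 0.4 -0.2 -0.2] gf 0.0
[-0.0001, 0.006, -0.3564] [81.9, 136.4, 2.8]
```

Request:
jog_arm:
  motion:
    - [0,0,0,10,-60,-30,30]
    - [0,0,0,20,-120,-50,30]
    - [0,0,0,20,-180,-50,30]
    - [0,0,0,30,-240,-50,30]
    - [0,0,0,30,-290,-50,30]
    - [0,0,0,30,-290,-50,30]
    - [0,0,0,30,-290,-50,30]

```text
t: 20.15
eef_pos: [0.4515, -0.1884, 0.1995]
tool_rot: [-0.001, 0.031, 1.0, 0.001]
contact_force: [-0.2, -0.5, 0.6]
gripper_width: 0.353
grasp_force: 0.0
```

Run:
```python
from st import *
plan((.429,.2404,.15,196.8))
p=avg("top");s,r=stage(p);print(np.round(s,4),r)
bars(p,(120,193,185,266),.009)
print("stage");bars(p,(205,195,235,245),.022,115,80)
save(p,"t3.png",(110,160,330,270),3.5)
```

```text
t 20.15 pos [ 0.4515 -0.1884  0.1995] yaw 176.41 w 30.2 F [-0.2 -0.5  0.6] gf 0.0
[0.0013, -0.001, -0.3559] [49.3, 426.5, 50.0]
[ 0.4955  0.0215 -0.0633] 0.17028669934012441
bar [0.5092 0.3408] yaw 7.1 161 [0.017 0.064]
bar [0.4293 0.2405] yaw 17.0 154 [0.016 0.063]
stage
bar [0.5557 0.1078] yaw 88.6 65 [0.006 0.074]
bar [0.5   0.099] yaw -3.7 255 [0.019 0.094]
bar [0.4364 0.1154] yaw 88.7 193 [0.016 0.075]
```

View pics/t3.png

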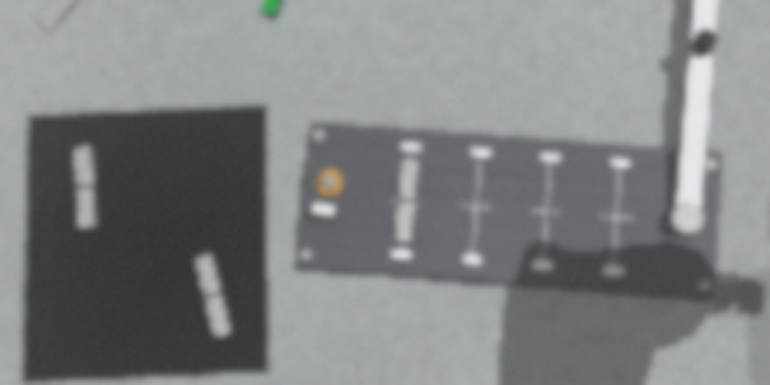

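```bash
cat >> st.py <<'E'
def check(p,s,k):
    "offset (mm) of bar centre in bay k from its cross, local x and y; yaw"
    g=cv2.cvtColor(p["pixels"],cv2.COLOR_RGB2GRAY).astype(np.float32)
    y0=(k-2.5)*.052
    def prof(pts): 
        q=np.array([pix(p,a) for a in pts],np.float32);return cv2.remap(g,q[None,:,0],q[None,:,1],cv2.INTER_CUBIC)[0]
    t=np.arange(-.022,.0221,.0005);xs=np.arange(-.024,.0241,.004);c=[]
    for x in xs:   # across
        v=np.clip(prof([W(s,x,y0+a,.022) for a in t])-np.float32(100),0,None);v[np.abs(t)>.017]=0;c.append((v*t).sum()/v.sum())
    f=np.polyfit(xs,c,1)
    u=np.arange(-.05,.0501,.0005);P=np.mean([prof([W(s,x,y0+dy,.022) for x in u]) for dy in(-.003,0,.003)],0)
    # model: stops (fixed) + bar, blurred: fit bar centre from gaps = local minima near +-.0335
    i=lambda a,b:np.where((u>a)&(u<b))[0]
    m1=i(-.042,-.026);m2=i(.026,.042)
    mn=[u[m][np.argmin(P[m])]*1e3 for m in(m1,m2)]
    print("bay",k,"local y",round(np.polyval(f,0)*1e3,2),"yaw rel deg",round(np.degrees(f[0]),2),"gap minima x",mn,"min levels",[round(float(P[m].min())) for m in(m1,m2)])
    print(np.round(P[::4]).astype(int).tolist())
E
python3 - <<'E'
from st import *
p=avg("top",8);s,r=stage(p);check(p,s,4);check(p,s,3)
import pickle;pickle.dump(p,open("p4.pkl","wb"))
E
```

```text
bay 4 local y -0.66 yaw rel deg 0.16 gap minima x [np.float64(-32.999999999999986), np.float64(32.50000000000007)] min levels [131, 139]
[104, 106, 126, 165, 200, 211, 197, 164, 136, 133, 152, 172, 181, 182, 182, 182, 182, 182, 183, 183, 183, 182, 180, 174, 160, 155, 163, 173, 178, 179, 179, 179, 179, 180, 180, 180, 179, 180, 178, 170, 154, 140, 143, 165, 191, 202, 186, 156, 128, 111, 112]
bay 3 local y -0.36 yaw rel deg 0.18 gap minima x [np.float64(-26.499999999999982), np.float64(31.000000000000068)] min levels [123, 123]
[107, 115, 133, 163, 195, 209, 199, 174, 148, 130, 124, 123, 123, 124, 125, 127, 128, 128, 128, 129, 130, 130, 135, 143, 148, 143, 134, 125, 121, 120, 120, 121, 124, 126, 127, 128, 127, 127, 127, 127, 125, 125, 140, 173, 202, 207, 190, 157, 126, 112, 112]
```

Bar 1 sits centred in bay 4, within about 1 mm (the bar ends lie symmetric to the stops). The two remaining bars are unmoved.

Request:
jog_arm:
  motion:
    - [0,0,0,0,55,0,34]
    - [0,0,-0.05,0,110,0,34]
    - [0,0,-0.1,0,165,0,34]
    - [0,0,-0.15,0,220,0,34]
    - [0,0,-0.2,10,275,0,34]
    - [0,0,-0.25,20,330,10,34]
    - [0,0,-0.3,35,380,30,34]
    - [0,0,-0.359,49.3,426.5,50,34]
    - [0,0,-0.359,49.3,426.5,50,34]
    - [0,0,-0.359,49.3,426.5,50,34]

```text
t: 22.05
eef_pos: [0.4297, 0.2392, 0.1502]
tool_rot: [-0.0, -0.147, 0.989, -0.0]
contact_force: [0.6, 0.5, -0.4]
gripper_width: 0.398
grasp_force: 0.0
```

Request:
jog_arm:
  motion:
    - [0,0,0,0,0,0,34]
    - [0,0,0,0,0,0,34]

```text
t: 22.3
eef_pos: [0.4303, 0.2384, 0.1506]
tool_rot: [0.0, -0.146, 0.989, -0.0]
contact_force: [-0.0, 0.6, -0.3]
gripper_width: 0.401
grasp_force: 0.0
```

Run:
```python
from h import *
plan((.4293,.2405,.0075,197))
p=bot.read_camera("scene");print([(round(d["score"],2),np.round(at(p,d["xy"],.009)[:2],3)) for d in bot.tip_of("bar1_c",p)])
```

```text
t 22.3 pos [0.4303 0.2384 0.1506] yaw -163.18 w 34.3 F [-0.   0.6 -0.3] gf 0.0
[-0.0006, 0.0007, -0.0031] [0.4, 2.4, 143.1]
[(0.4, array([0.432, 0.229])), (0.29, array([0.491, 0.089]))]
```

Request:
jog_arm:
  motion:
    - [0,0,0,0.4,2,50,34]
    - [0,0,0,0.4,2,100,34]
    - [0,0,0,0.4,2,135,34]
    - [0,0,0,0.4,2,143,34]
    - [0,0,0,0.4,2,143,34]
    - [0,0,0,0.4,2,143,5]
    - [0,0,0,0.4,2,143,5]
    - [0,0,0,0.4,2,143,5]
    - [0,0,0,0.4,2,143,5]
  grip_force: 70

```text
t: 23.52
eef_pos: [0.4296, 0.2419, 0.009]
tool_rot: [0.001, -0.147, 0.989, 0.0]
contact_force: [-0.8, -0.7, 5.5]
gripper_width: 0.108
grasp_force: 68.5
```

Request:
jog_arm:
  motion:
    - [0,0,0,0,0,-15,5]
    - [0,0,0,0,0,-50,5]
    - [0,0,0,0,0,-92,5]
    - [0,0,0,0,0,-92,5]
    - [0,0,0,0,0,-92,5]

```text
t: 24.15
eef_pos: [0.4287, 0.2409, 0.0997]
tool_rot: [0.0, -0.147, 0.989, -0.0]
contact_force: [0.1, -0.5, -0.3]
gripper_width: 0.109
grasp_force: 68.7
```

Run:
```python
from h import *
plan((.4973,.0474,.10,176.4))
```

```text
t 24.15 pos [0.4287 0.2409 0.0997] yaw -163.06 w 9.3 F [ 0.1 -0.5 -0.3] gf 68.7
[-0.0005, 0.0008, 0.3585] [-9.3, -205.1, -0.2]
```

Request:
jog_arm:
  motion:
    - [0,0,0.09,-3,-50,0,5]
    - [0,0,0.18,-6,-100,0,5]
    - [0,0,0.27,-9,-150,0,5]
    - [0,0,0.3585,-9.3,-190,0,5]
    - [0,0,0.3585,-9.3,-205,0,5]
    - [0,0,0.3585,-9.3,-205,0,5]
    - [0,0,0.3585,-9.3,-205,0,5]
    - [0,0,0.3585,-9.3,-205,40,5]
    - [0,0,0.3585,-9.3,-205,60,5]
    - [0,0,0.3585,-9.3,-205,60,5]

```text
t: 25.4
eef_pos: [0.4959, 0.049, 0.0382]
tool_rot: [-0.002, 0.03, 1.0, 0.0]
contact_force: [-0.3, 0.9, -0.2]
gripper_width: 0.111
grasp_force: 68.7
```

Run:
```python
from h import *
plan((.4973,.0474,.0225,176.4))
```

```text
t 25.4 pos [0.4959 0.049  0.0382] yaw 176.56 w 9.5 F [-0.3  0.9 -0.2] gf 68.7
[-0.0, -0.0032, 0.0028] [-1.6, -1.5, 15.7]
```

Request:
jog_arm:
  motion:
    - [0,0,0,-1.2,-1.2,5,5]
    - [0,0,0,-1.2,-1.2,9,5]
    - [0,0,0,-1.2,-1.2,12,5]
    - [0,0,0,-1.2,-1.2,14,5]
    - [0,0,0,-1.2,-1.2,16,5]
    - [0,0,0,-1.2,-1.2,17,5]
    - [0,0,0,-1.2,-1.2,17,5]

```text
t: 26.28
eef_pos: [0.4984, 0.0468, 0.0223]
tool_rot: [-0.0, 0.031, 1.0, -0.0]
contact_force: [0.2, 0.7, -0.9]
gripper_width: 0.109
grasp_force: 68.7
```

Request:
jog_arm:
  motion:
    - [0,0,0,0,0,-0.5,5]
    - [0,0,0,0,0,-0.5,14]
    - [0,0,0,0,0,-0.5,20]
    - [0,0,0,0,0,-0.5,26]
    - [0,0,0,0,0,-0.5,30]
    - [0,0,0,0,0,-40,30]
    - [0,0,0,0,0,-90,30]
    - [0,0,0,0,0,-130,30]
    - [0,0,0,0,0,-130,30]

```text
t: 27.4
eef_pos: [0.5004, 0.0473, 0.1551]
tool_rot: [0.003, 0.031, 1.0, 0.0]
contact_force: [-0.3, 0.4, -0.4]
gripper_width: 0.352
grasp_force: 0.0
```

Request:
jog_arm:
  motion:
    - [0,0,0,10,-60,-30,30]
    - [0,0,0,20,-120,-50,30]
    - [0,0,0,20,-180,-50,30]
    - [0,0,0,30,-240,-50,30]
    - [0,0,0,30,-260,-50,30]
    - [0,0,0,30,-260,-50,30]
    - [0,0,0,30,-260,-50,30]

```text
t: 28.28
eef_pos: [0.4522, -0.2093, 0.2017]
tool_rot: [-0.0, 0.03, 1.0, 0.001]
contact_force: [0.9, 0.5, -0.3]
gripper_width: 0.352
grasp_force: 0.0
```

Run:
```python
from st import *
p=avg("top",6);s,r=stage(p);print(np.round(s,4),r);bars(p,(120,193,185,266),.009);check(p,s,4);check(p,s,3);check(p,s,2)
plan()
```

```text
[ 0.4955  0.0215 -0.0636] 0.5132791103545173
bar [0.5092 0.3408] yaw 7.1 159 [0.017 0.064]
bay 4 local y -0.72 yaw rel deg 0.19 gap minima x [np.float64(-32.499999999999986), np.float64(33.00000000000007)] min levels [130, 137]
[103, 106, 126, 164, 198, 209, 195, 163, 135, 132, 150, 170, 179, 180, 180, 180, 180, 181, 182, 182, 181, 180, 180, 172, 160, 155, 162, 171, 176, 177, 178, 178, 178, 178, 178, 178, 178, 179, 176, 169, 153, 139, 142, 164, 189, 200, 185, 155, 126, 110, 111]
bay 3 local y -0.9 yaw rel deg 0.31 gap minima x [np.float64(-31.499999999999986), np.float64(33.50000000000007)] min levels [128, 149]
[106, 114, 131, 162, 194, 208, 197, 172, 144, 128, 137, 160, 176, 183, 185, 185, 186, 185, 185, 184, 184, 185, 185, 180, 171, 158, 156, 165, 175, 179, 181, 181, 181, 182, 182, 181, 181, 182, 183, 180, 168, 153, 150, 173, 200, 205, 188, 156, 126, 112, 111]
bay 2 local y 0.46 yaw rel deg -2.55 gap minima x [np.float64(-26.499999999999982), np.float64(26.500000000000064)] min levels [124, 124]
[97, 100, 119, 156, 190, 204, 194, 167, 142, 129, 124, 124, 123, 123, 125, 127, 129, 129, 128, 128, 126, 124, 124, 131, 140, 142, 134, 126, 122, 121, 121, 121, 122, 125, 125, 125, 125, 125, 124, 125, 125, 128, 141, 164, 190, 201, 187, 157, 128, 111, 112]
t 28.57 pos [ 0.4525 -0.21    0.2023] yaw 176.52 w 30.2 F [ 0.4 -0.2  0.2] gf 0.0
```

Run:
```python
from h import *
plan((.5092,.3408,.15,187.2))
```

```text
t 28.57 pos [ 0.4525 -0.21    0.2023] yaw 176.52 w 30.2 F [ 0.4 -0.2  0.2] gf 0.0
[-0.0001, 0.0001, -0.1863] [-23.2, 553.2, 52.3]
```

Request:
jog_arm:
  motion:
    - [0,0,0,-2,56,0,34]
    - [0,0,-0.02,-4,112,0,34]
    - [0,0,-0.04,-6,168,0,34]
    - [0,0,-0.06,-9,224,0,34]
    - [0,0,-0.08,-11,280,0,34]
    - [0,0,-0.1,-14,336,0,34]
    - [0,0,-0.12,-16,392,10,34]
    - [0,0,-0.14,-19,448,20,34]
    - [0,0,-0.16,-21,504,35,34]
    - [0,0,-0.186,-23,553,52,34]

```text
t: 29.82
eef_pos: [0.5096, 0.3423, 0.15]
tool_rot: [0.0, -0.063, 0.998, 0.0]
contact_force: [0.1, -0.2, 0.8]
gripper_width: 0.395
grasp_force: 0.0
```

Request:
jog_arm:
  motion:
    - [0,0,0,0,0,0,34]
    - [0,0,0,0,0,0,34]
    - [0,0,0,0,0,0,34]

```text
t: 30.2
eef_pos: [0.5103, 0.3383, 0.1506]
tool_rot: [0.0, -0.061, 0.998, -0.0]
contact_force: [-0.7, -0.5, 0.7]
gripper_width: 0.397
grasp_force: 0.0
```

Run:
```python
from h import *
plan((.5092,.3408,.0075,187.2))
```

```text
t 30.2 pos [0.5103 0.3383 0.1506] yaw -173.02 w 33.9 F [-0.7 -0.5  0.7] gf 0.0
[-0.0009, 0.0007, -0.0039] [0.9, 2.8, 143.1]
```

Request:
jog_arm:
  motion:
    - [0,0,0,0.9,2.5,50,34]
    - [0,0,0,0.9,2.5,100,34]
    - [0,0,0,0.9,2.5,135,34]
    - [0,0,0,0.9,2.5,143,34]
    - [0,0,0,0.9,2.5,143,34]
    - [0,0,0,0.9,2.5,143,5]
    - [0,0,0,0.9,2.5,143,5]
    - [0,0,0,0.9,2.5,143,5]
    - [0,0,0,0.9,2.5,143,5]
  grip_force: 70

```text
t: 31.32
eef_pos: [0.5096, 0.3427, 0.0094]
tool_rot: [0.001, -0.062, 0.998, 0.001]
contact_force: [-0.9, -1.8, 6.4]
gripper_width: 0.108
grasp_force: 68.7
```

Request:
jog_arm:
  motion:
    - [0,0,0,0,0,-15,5]
    - [0,0,0,0,0,-50,5]
    - [0,0,0,0,0,-92,5]
    - [0,0,0,0,0,-92,5]
    - [0,0,0,0,0,-92,5]

```text
t: 31.95
eef_pos: [0.5085, 0.3417, 0.0998]
tool_rot: [0.0, -0.062, 0.998, -0.0]
contact_force: [0.8, -0.0, -0.4]
gripper_width: 0.111
grasp_force: 68.6
```

Run:
```python
from h import *
plan((.494,-.0045,.10,176.4))
```

```text
t 31.95 pos [0.5085 0.3417 0.0998] yaw -172.92 w 9.5 F [ 0.8 -0.  -0.4] gf 68.6
[-0.0002, 0.0007, 0.1863] [57.1, -341.8, -0.1]
```

Request:
jog_arm:
  motion:
    - [0,0,0.03,9,-55,0,5]
    - [0,0,0.06,18,-110,0,5]
    - [0,0,0.09,28,-165,0,5]
    - [0,0,0.12,37,-220,0,5]
    - [0,0,0.15,46,-275,0,5]
    - [0,0,0.186,53,-320,0,5]
    - [0,0,0.186,57,-342,0,5]
    - [0,0,0.186,57,-342,0,5]
    - [0,0,0.186,57,-342,0,5]
    - [0,0,0.186,57,-342,0,5]

```text
t: 33.2
eef_pos: [0.494, -0.0028, 0.0993]
tool_rot: [-0.0, 0.03, 1.0, 0.0]
contact_force: [0.6, -0.3, -0.8]
gripper_width: 0.106
grasp_force: 68.7
```

Request:
jog_arm:
  motion:
    - [0,0,0,0,0,30,5]
    - [0,0,0,0,0,60,5]
    - [0,0,0,0,0,60,5]
    - [0,0,0,0,0,60,5]

```text
t: 33.7
eef_pos: [0.4946, -0.0035, 0.0401]
tool_rot: [0.0, 0.031, 1.0, 0.0]
contact_force: [0.2, 1.3, 0.2]
gripper_width: 0.111
grasp_force: 68.7
```

Run:
```python
from h import *
plan((.494,-.0045,.0225,176.4))
```

```text
t 33.7 pos [ 0.4946 -0.0035  0.0401] yaw 176.5 w 9.5 F [0.2 1.3 0.2] gf 68.7
[0.0005, 0.0008, 0.0018] [0.6, -1.1, 17.6]
```

Request:
jog_arm:
  motion:
    - [0,0,0,1,-0.8,6,5]
    - [0,0,0,1,-0.8,11,5]
    - [0,0,0,1,-0.8,14,5]
    - [0,0,0,1,-0.8,16,5]
    - [0,0,0,1,-0.8,18,5]
    - [0,0,0,1,-0.8,18.5,5]
    - [0,0,0,1,-0.8,18.5,5]
    - [0,0,0,1,-0.8,18.5,5]

```text
t: 34.7
eef_pos: [0.4931, -0.0052, 0.0223]
tool_rot: [0.0, 0.031, 1.0, -0.001]
contact_force: [-7.1, -1.1, 20.8]
gripper_width: 0.106
grasp_force: 71.4
```

Request:
jog_arm:
  motion:
    - [0,0,0,0,0,-0.5,5]
    - [0,0,0,0,0,-0.5,14]
    - [0,0,0,0,0,-0.5,20]
    - [0,0,0,0,0,-0.5,26]
    - [0,0,0,0,0,-0.5,30]
    - [0,0,0,0,0,-40,30]
    - [0,0,0,0,0,-90,30]
    - [0,0,0,0,0,-130,30]
    - [0,0,0,0,0,-130,30]

```text
t: 35.83
eef_pos: [0.4951, -0.0049, 0.1535]
tool_rot: [0.003, 0.031, 1.0, -0.0]
contact_force: [0.1, 0.7, -0.2]
gripper_width: 0.348
grasp_force: 0.0
```

Request:
jog_arm:
  motion:
    - [0,0,0,10,-60,-30,30]
    - [0,0,0,20,-120,-50,30]
    - [0,0,0,20,-180,-50,30]
    - [0,0,0,20,-240,-50,30]
    - [0,0,0,20,-300,-50,30]
    - [0,0,0,20,-300,-50,30]
    - [0,0,0,20,-300,-50,30]

```text
t: 36.7
eef_pos: [0.4539, -0.3026, 0.1996]
tool_rot: [-0.001, 0.031, 1.0, 0.001]
contact_force: [0.7, 1.2, 0.6]
gripper_width: 0.352
grasp_force: 0.0
```

Run:
```python
from st import *
p=avg("top",6);s,r=stage(p);print(np.round(s,4),r)
s=[.4955,.0215,-.0634]
for k in(4,3,2):check(p,s,k)
save(p,"t5.png",(110,160,330,270),3.5)
plan((.4973,.0474,.10,176.4))
```

```text
[ 0.4955  0.0215 -0.0626] 0.2044744792698907
bay 4 local y -0.57 yaw rel deg 0.2 gap minima x [np.float64(-32.499999999999986), np.float64(33.00000000000007)] min levels [125, 131]
[99, 101, 119, 155, 189, 200, 187, 156, 130, 126, 144, 163, 172, 172, 172, 173, 173, 173, 173, 173, 173, 173, 171, 165, 152, 146, 153, 163, 168, 170, 170, 170, 170, 171, 171, 170, 170, 171, 169, 162, 147, 133, 135, 156, 180, 191, 177, 149, 122, 106, 107]
bay 3 local y -0.91 yaw rel deg 0.41 gap minima x [np.float64(-31.999999999999986), np.float64(33.00000000000007)] min levels [123, 143]
[103, 110, 126, 155, 185, 199, 189, 166, 138, 123, 131, 153, 168, 176, 178, 177, 177, 177, 177, 176, 177, 177, 177, 173, 163, 151, 149, 158, 168, 172, 174, 174, 174, 174, 174, 173, 173, 174, 175, 172, 161, 146, 144, 166, 191, 196, 180, 149, 120, 107, 106]
bay 2 local y -1.13 yaw rel deg -0.01 gap minima x [np.float64(-32.999999999999986), np.float64(32.50000000000007)] min levels [136, 127]
[104, 107, 123, 156, 189, 203, 192, 163, 139, 138, 154, 171, 180, 181, 180, 179, 179, 179, 180, 179, 178, 176, 171, 160, 151, 152, 163, 171, 176, 178, 178, 177, 176, 176, 176, 176, 177, 174, 166, 152, 137, 128, 135, 157, 182, 193, 180, 151, 123, 106, 107]
t 37.0 pos [ 0.4547 -0.3023  0.2009] yaw 176.54 w 29.9 F [-0.2 -0.4 -0.4] gf 0.0
[-0.0002, -0.0, 0.0024] [-21.4, 351.6, 100.8]
```

View pics/t5.png

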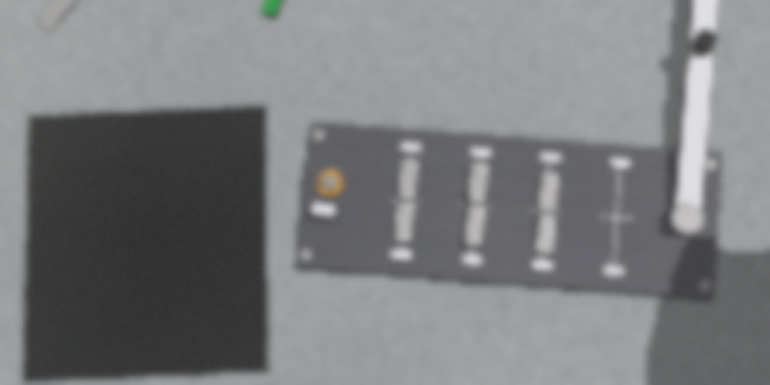

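All three bars lie in bays 2–4. Bay 4 is centred, while bay 3 is about 1.3 mm too far in +x and bay 2 about 1.3 mm in −x. I correct both.

Request:
jog_arm:
  motion:
    - [0,0,0,-3,58,0,30]
    - [0,0,0,-6,116,0,30]
    - [0,0,0,-10,174,0,30]
    - [0,0,0,-14,232,0,30]
    - [0,0,0,-18,290,30,30]
    - [0,0,0,-21.4,340,60,30]
    - [0,0,0,-21.4,351.6,100,30]
    - [0,0,0,-21.4,351.6,100,30]
    - [0,0,0,-21.4,351.6,100,30]
    - [0,0,0,-21.4,351.6,100,30]

```text
t: 38.25
eef_pos: [0.4988, 0.0453, 0.1023]
tool_rot: [0.001, 0.032, 0.999, -0.0]
contact_force: [0.2, -0.7, -0.3]
gripper_width: 0.351
grasp_force: 0.0
```

Run:
```python
from h import *
plan((.4973,.0468,.023,176.4))
```

```text
t 38.25 pos [0.4988 0.0453 0.1023] yaw 176.32 w 30.0 F [ 0.2 -0.7 -0.3] gf 0.0
[-0.0003, 0.0026, -0.0014] [1.8, 1.4, 79.3]
```

Request:
jog_arm:
  motion:
    - [0,0,0,1.5,1.4,40,30]
    - [0,0,0,1.5,1.4,70,30]
    - [0,0,0,1.5,1.4,79,30]
    - [0,0,0,1.5,1.4,79,30]
    - [0,0,0,1.5,1.4,79,5]
    - [0,0,0,1.5,1.4,79,5]
    - [0,0,0,1.5,1.4,79,5]
  grip_force: 40

```text
t: 39.12
eef_pos: [0.4974, 0.0478, 0.0232]
tool_rot: [0.001, 0.031, 1.0, -0.0]
contact_force: [-1.2, -0.6, 6.8]
gripper_width: 0.119
grasp_force: 40.1
```

Request:
jog_arm:
  motion:
    - [0,0,0,0,0,0,5]
    - [0,0,0,0.7,0,0,5]
    - [0,0,0,1.4,0,0,5]
    - [0,0,0,1.4,0,0,5]
    - [0,0,0,1.4,0,0,5]

```text
t: 39.75
eef_pos: [0.497, 0.0479, 0.0232]
tool_rot: [0.002, 0.031, 1.0, 0.0]
contact_force: [1.9, -1.5, 6.4]
gripper_width: 0.12
grasp_force: 40.1
```

Request:
jog_arm:
  motion:
    - [0,0,0,0,0,0,14]
    - [0,0,0,0,0,0,20]
    - [0,0,0,0,0,0,26]
    - [0,0,0,0,0,0,30]
    - [0,0,0,0,0,-40,30]
    - [0,0,0,0,0,-80,30]
    - [0,0,0,3.3,-52,-80,30]
    - [0,0,0,3.3,-52,-80,30]
    - [0,0,0,3.3,-52,-80,30]
    - [0,0,0,3.3,-52,-80,30]

```text
t: 41.0
eef_pos: [0.4883, -0.0027, 0.1017]
tool_rot: [-0.0, 0.03, 1.0, 0.0]
contact_force: [0.4, -0.0, 0.1]
gripper_width: 0.351
grasp_force: 0.0
```

Run:
```python
from h import *
plan((.494,-.0050,.023,176.4))
```

```text
t 41.0 pos [ 0.4883 -0.0027  0.1017] yaw 176.53 w 30.0 F [ 0.4 -0.   0.1] gf 0.0
[0.0007, -0.0001, 0.0022] [-5.9, -2.0, 78.7]
```

Request:
jog_arm:
  motion:
    - [0,0,0,-5.5,-1.8,30,30]
    - [0,0,0,-5.5,-1.8,60,30]
    - [0,0,0,-5.5,-1.8,75,30]
    - [0,0,0,-5.5,-1.8,75,30]
    - [0,0,0,-5.5,-1.8,75,5]
    - [0,0,0,-5.5,-1.8,75,5]
    - [0,0,0,-5.5,-1.8,75,5]
    - [0,0,0,-5.5,-1.8,75,5]
  grip_force: 40

```text
t: 42.0
eef_pos: [0.4958, -0.0045, 0.0286]
tool_rot: [0.002, 0.031, 1.0, 0.001]
contact_force: [0.5, 3.3, 7.3]
gripper_width: 0.063
grasp_force: 3.8
```

Request:
jog_arm:
  motion:
    - [0,0,0,0,0,0,5]
    - [0,0,0,-0.7,0,0,5]
    - [0,0,0,-1.4,0,0,5]
    - [0,0,0,-1.4,0,0,5]
    - [0,0,0,-1.4,0,0,5]

```text
t: 42.62
eef_pos: [0.496, -0.0043, 0.0284]
tool_rot: [0.001, 0.031, 1.0, 0.001]
contact_force: [-3.6, 4.0, 9.8]
gripper_width: 0.056
grasp_force: 5.6
```

Request:
jog_arm:
  motion:
    - [0,0,0,0,0,0,14]
    - [0,0,0,0,0,0,20]
    - [0,0,0,0,0,0,26]
    - [0,0,0,0,0,0,30]
    - [0,0,0,0,0,-40,30]
    - [0,0,0,0,0,-80,30]
    - [0,0,0,5,-50,-130,30]
    - [0,0,0,10,-110,-150,30]
    - [0,0,0,15,-170,-170,30]
    - [0,0,0,20,-230,-170,30]

```text
t: 43.88
eef_pos: [0.4621, -0.2297, 0.1982]
tool_rot: [0.001, 0.031, 1.0, -0.001]
contact_force: [2.0, -0.2, -0.6]
gripper_width: 0.353
grasp_force: 0.0
```

Request:
jog_arm:
  motion:
    - [0,0,0,0,-60,0,30]
    - [0,0,0,0,-60,0,30]
    - [0,0,0,0,-60,0,30]

```text
t: 44.25
eef_pos: [0.4579, -0.2868, 0.1962]
tool_rot: [-0.0, 0.031, 1.0, 0.001]
contact_force: [-1.0, -0.3, 0.1]
gripper_width: 0.35
grasp_force: 0.0
```

Run:
```python
from st import *
p=avg("top",6);s,r=stage(p);print(np.round(s,4),r)
s=[.4955,.0215,-.0634]
for k in(4,3,2):check(p,s,k)
plan((.4973,.0474,.10,176.4))
```

```text
[ 0.4956  0.0215 -0.0625] 0.15565181759080815
bay 4 local y -0.59 yaw rel deg 0.25 gap minima x [np.float64(-32.499999999999986), np.float64(33.00000000000007)] min levels [125, 132]
[100, 102, 120, 157, 191, 201, 188, 157, 131, 126, 145, 164, 173, 174, 173, 173, 174, 175, 174, 175, 174, 173, 172, 166, 154, 148, 155, 165, 169, 170, 170, 170, 171, 171, 171, 170, 171, 172, 170, 161, 148, 134, 136, 157, 181, 192, 178, 149, 121, 104, 107]
bay 3 local y -0.13 yaw rel deg 0.81 gap minima x [np.float64(-31.999999999999986), np.float64(33.00000000000007)] min levels [125, 139]
[103, 110, 126, 155, 186, 199, 190, 167, 139, 125, 136, 158, 174, 180, 179, 179, 178, 177, 176, 176, 177, 177, 177, 173, 165, 153, 154, 164, 174, 176, 176, 175, 174, 174, 173, 172, 173, 173, 173, 168, 155, 141, 142, 166, 192, 197, 181, 150, 121, 107, 106]
bay 2 local y -9.04 yaw rel deg -1.35 gap minima x [np.float64(-26.499999999999982), np.float64(26.000000000000064)] min levels [118, 119]
[105, 106, 123, 156, 190, 204, 193, 165, 137, 124, 120, 118, 118, 117, 119, 120, 121, 122, 121, 120, 118, 116, 115, 120, 129, 131, 124, 119, 117, 116, 116, 115, 116, 118, 119, 119, 118, 118, 119, 120, 120, 123, 135, 157, 182, 194, 180, 151, 123, 107, 108]
t 44.55 pos [ 0.4584 -0.2865  0.1966] yaw 176.55 w 29.9 F [-0.  -0.6  0.4] gf 0.0
[-0.0001, 0.0, 0.0026] [-18.7, 335.6, 96.6]
```

Run:
```python
from st import *
p=avg("top",4);save(p,"t6.png",(190,180,320,260),6)
g=cv2.cvtColor(p["pixels"],cv2.COLOR_RGB2GRAY)
bars(p,(262,195,285,245),.022,140,90)
```

```text
bar [ 0.5539 -0.0256] yaw 87.3 114 [0.014 0.06 ]
bar [ 0.4912 -0.019 ] yaw -3.6 117 [0.013 0.06 ]
```

View pics/t6.png

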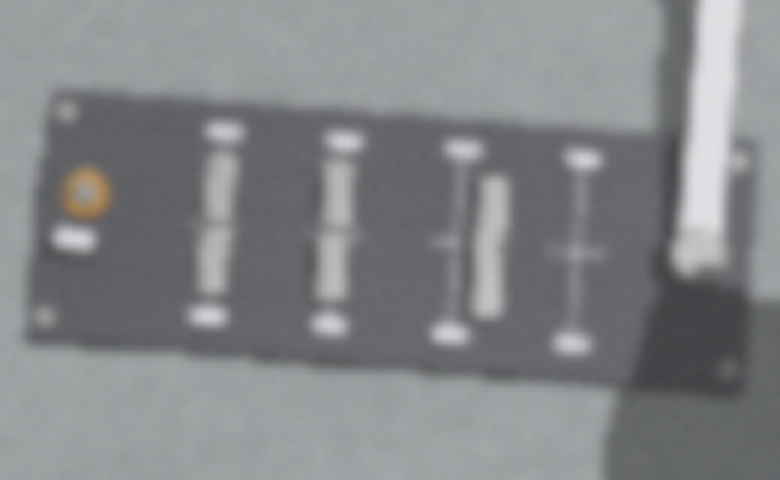

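Bars 4 and 3 are fine. Bar 2 slipped sideways out of the high grip; it now lies flat, parallel to the bay, at ~(272,221) px = (0.491, −0.019). I regrasp it lower and re-place it.

Run:
```python
from h import *
plan((.4912,-.0195,.10,176.4))
```

```text
t 44.75 pos [ 0.4581 -0.2873  0.1966] yaw 176.46 w 30.0 F [-0. -0. -0.] gf 0.0
[-0.0002, 0.0, 0.0011] [-16.5, 269.4, 96.5]
```

Request:
jog_arm:
  motion:
    - [0,0,0,-3,55,0,32]
    - [0,0,0,-6,110,0,32]
    - [0,0,0,-10,165,0,32]
    - [0,0,0,-14,220,20,32]
    - [0,0,0,-16.5,269.4,60,32]
    - [0,0,0,-16.5,269.4,96,32]
    - [0,0,0,-16.5,269.4,96,32]
    - [0,0,0,-16.5,269.4,96,32]
    - [0,0,0,-16.5,269.4,96,32]

```text
t: 45.88
eef_pos: [0.4924, -0.0205, 0.102]
tool_rot: [0.001, 0.032, 0.999, -0.0]
contact_force: [0.7, -0.5, -0.1]
gripper_width: 0.376
grasp_force: 0.0
```

Run:
```python
from h import *
plan((.4912,-.0192,.0205,176.4))
```

```text
t 45.88 pos [ 0.4924 -0.0205  0.102 ] yaw 176.33 w 32.1 F [ 0.7 -0.5 -0.1] gf 0.0
[-0.0003, 0.0026, -0.0013] [1.5, 1.3, 81.5]
```

Request:
jog_arm:
  motion:
    - [0,0,0,1,1,40,32]
    - [0,0,0,1,1,70,32]
    - [0,0,0,1,1,81,32]
    - [0,0,0,1,1,81,32]
    - [0,0,0,1,1,81,5]
    - [0,0,0,1,1,81,5]
    - [0,0,0,1,1,81,5]
    - [0,0,0,1,1,81,5]
  grip_force: 70

```text
t: 46.88
eef_pos: [0.4915, -0.0187, 0.021]
tool_rot: [0.001, 0.031, 1.0, -0.0]
contact_force: [-0.9, -1.2, 5.0]
gripper_width: 0.109
grasp_force: 68.6
```

Request:
jog_arm:
  motion:
    - [0,0,0,0,0,-8,5]
    - [0,0,0,0,0,-15,5]
    - [0,0,0,0,0,-15,5]
    - [0,0,0,0,0,-15,5]
    - [0,0,0,0,0,-15,5]

```text
t: 47.5
eef_pos: [0.4902, -0.0187, 0.0343]
tool_rot: [-0.0, 0.031, 1.0, 0.0]
contact_force: [0.1, -0.2, -1.0]
gripper_width: 0.11
grasp_force: 68.6
```

Run:
```python
from h import *
plan((.494,-.0045,.022,176.4))
```

```text
t 47.5 pos [ 0.4902 -0.0187  0.0343] yaw 176.42 w 9.4 F [ 0.1 -0.2 -1. ] gf 68.6
[-0.0, -0.0005, 0.0004] [-3.0, 14.5, 12.3]
```

Request:
jog_arm:
  motion:
    - [0,0,0,-2,8,0,5]
    - [0,0,0,-2,14.3,0,5]
    - [0,0,0,-2,14.3,0,5]
    - [0,0,0,-2,14.3,0,5]
    - [0,0,0,-2,14.3,5,5]
    - [0,0,0,-2,14.3,10,5]
    - [0,0,0,-2,14.3,12.5,5]
    - [0,0,0,-2,14.3,14,5]
    - [0,0,0,-2,14.3,14,5]

```text
t: 48.62
eef_pos: [0.4929, -0.0047, 0.0209]
tool_rot: [-0.0, 0.031, 1.0, -0.001]
contact_force: [-3.4, -0.2, 8.4]
gripper_width: 0.109
grasp_force: 69.7
```

Request:
jog_arm:
  motion:
    - [0,0,0,0,0,-0.3,10]
    - [0,0,0,0,0,-0.3,14]
    - [0,0,0,0,0,-0.3,20]
    - [0,0,0,0,0,-0.3,26]
    - [0,0,0,0,0,-0.3,30]
    - [0,0,0,0,0,-40,30]
    - [0,0,0,0,0,-90,30]
    - [0,0,0,5,-60,-150,30]
    - [0,0,0,10,-120,-170,30]
    - [0,0,0,15,-180,-170,30]

```text
t: 49.88
eef_pos: [0.4706, -0.1671, 0.1907]
tool_rot: [0.002, 0.03, 1.0, -0.001]
contact_force: [2.3, -1.7, 0.5]
gripper_width: 0.356
grasp_force: 0.0
```

Request:
jog_arm:
  motion:
    - [0,0,0,0,-60,0,30]
    - [0,0,0,0,-110,0,30]
    - [0,0,0,0,-110,0,30]
    - [0,0,0,0,-110,0,30]

```text
t: 50.38
eef_pos: [0.4628, -0.2746, 0.1883]
tool_rot: [-0.0, 0.031, 1.0, 0.0]
contact_force: [-0.5, 0.7, -0.2]
gripper_width: 0.353
grasp_force: 0.0
```

Run:
```python
from st import *
p=avg("top",6);s,r=stage(p);print(np.round(s,4),r)
s=[.4955,.0215,-.0634]
for k in(4,3,2):check(p,s,k)
kn=bot.tip_of("keeper_knob",bot.read_camera("top"));q=bot.read_camera("top");print([(d["score"],at(q,d["xy"],.054)) for d in kn])
plan()
```

```text
[ 0.4955  0.0215 -0.0627] 0.15555270032751878
bay 4 local y -0.6 yaw rel deg 0.21 gap minima x [np.float64(-32.499999999999986), np.float64(32.50000000000007)] min levels [126, 132]
[100, 102, 121, 157, 192, 203, 189, 158, 131, 127, 146, 165, 174, 174, 174, 174, 175, 176, 176, 176, 175, 175, 173, 167, 154, 149, 156, 165, 171, 172, 172, 172, 172, 173, 173, 171, 172, 173, 170, 163, 149, 134, 136, 158, 182, 193, 179, 150, 122, 106, 108]
bay 3 local y -0.16 yaw rel deg 0.77 gap minima x [np.float64(-31.999999999999986), np.float64(33.00000000000007)] min levels [126, 141]
[104, 111, 127, 157, 187, 201, 191, 168, 140, 126, 136, 159, 174, 182, 181, 179, 178, 178, 177, 176, 176, 177, 178, 174, 166, 154, 154, 165, 175, 176, 176, 175, 175, 175, 174, 174, 174, 173, 174, 169, 156, 143, 143, 167, 193, 198, 182, 151, 122, 108, 107]
bay 2 local y -0.46 yaw rel deg -0.21 gap minima x [np.float64(-32.499999999999986), np.float64(33.00000000000007)] min levels [129, 137]
[105, 107, 124, 157, 191, 205, 194, 164, 136, 130, 147, 168, 180, 182, 184, 185, 185, 184, 183, 182, 183, 183, 182, 182, 179, 176, 176, 177, 178, 178, 179, 179, 179, 179, 180, 179, 179, 178, 176, 169, 154, 139, 140, 158, 183, 194, 181, 152, 124, 107, 108]
[(0.68, array([ 0.61981403, -0.11405542,  0.054     ])), (0.42, array([ 0.48844399, -0.00582409,  0.054     ])), (0.17, array([0.49659615, 0.04630427, 0.054     ]))]
t 50.83 pos [ 0.4629 -0.2751  0.1885] yaw 176.47 w 30.1 F [-0.8  0.3 -0.1] gf 0.0
```

All three bars are centred within about 1 mm. Next is closing the keeper: I rotate the tool half a turn, then straddle the knob.

Request:
jog_arm:
  motion:
    - [0,0,0.17,0,0,0,40]
    - [0,0,0.34,0,0,0,40]
    - [0,0,0.51,0,0,0,40]
    - [0,0,0.68,0,0,0,40]
    - [0,0,0.85,0,0,0,40]
    - [0,0,1.02,0,0,0,40]
    - [0,0,1.19,0,0,0,40]
    - [0,0,1.36,0,0,0,40]
    - [0,0,1.53,0,0,0,40]
    - [0,0,1.57,0,0,0,40]

```text
t: 52.08
eef_pos: [0.4629, -0.2753, 0.1885]
tool_rot: [0.0, 0.729, 0.685, -0.0]
contact_force: [-0.3, 0.3, 0.1]
gripper_width: 0.467
grasp_force: 0.0
```

Request:
jog_arm:
  motion:
    - [0,0,0.17,0,0,0,40]
    - [0,0,0.34,0,0,0,40]
    - [0,0,0.51,0,0,0,40]
    - [0,0,0.68,0,0,0,40]
    - [0,0,0.85,0,0,0,40]
    - [0,0,1.02,0,0,0,40]
    - [0,0,1.19,0,0,0,40]
    - [0,0,1.36,0,0,0,40]
    - [0,0,1.53,0,0,0,40]
    - [0,0,1.59,0,0,0,40]

```text
t: 53.32
eef_pos: [0.4628, -0.2753, 0.1884]
tool_rot: [-0.0, 0.999, -0.04, -0.0]
contact_force: [0.3, 0.9, -0.2]
gripper_width: 0.469
grasp_force: 0.0
```

Run:
```python
from h import *
plan((.615,-.119,.12,-5));print(bot.get_obs()["q"][6])
```

```text
t 53.33 pos [ 0.4628 -0.2753  0.1884] yaw -4.64 w 40.1 F [ 0.3  0.9 -0.2] gf 0.0
[-0.0, 0.0001, 0.0063] [139.0, -168.1, 68.4]
-1.3253238227646746
```

Request:
jog_arm:
  motion:
    - [0,0,0,40,-48,0,40]
    - [0,0,0,80,-96,0,40]
    - [0,0,0,120,-144,20,40]
    - [0,0,0,139,-168,50,40]
    - [0,0,0,139,-168,68,40]
    - [0,0,0,139,-168,68,40]
    - [0,0,0,139,-168,68,40]

```text
t: 54.2
eef_pos: [0.6147, -0.121, 0.1213]
tool_rot: [0.0, 0.999, -0.041, 0.0]
contact_force: [-0.1, 0.3, 0.3]
gripper_width: 0.465
grasp_force: 0.0
```

Run:
```python
from h import *
plan((.615,-.119,.051,-5))
p=bot.read_camera("scene");save(p,"k3.png",(150,120,310,240),4)
```

```text
t 54.2 pos [ 0.6147 -0.121   0.1213] yaw -4.72 w 39.7 F [-0.1  0.3  0.3] gf 0.0
[0.0009, -0.0008, 0.0049] [0.1, -2.1, 70.3]
```

View pics/k3.png

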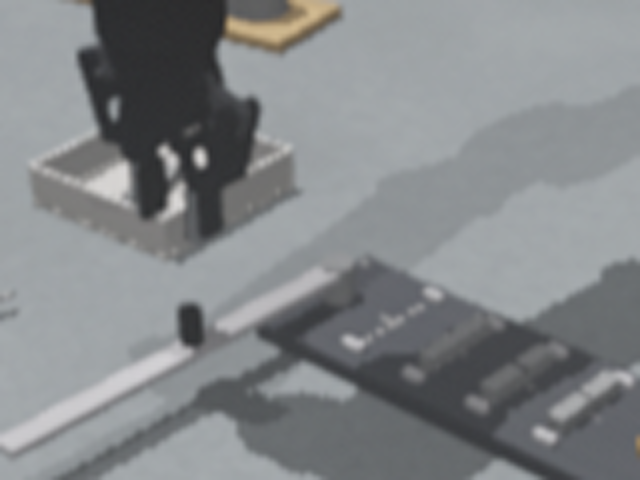

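The fingers hang straddling the knob (knob at ~(197,201) px, the tips above it on either side). I lower the tool.

Request:
jog_arm:
  motion:
    - [0,0,0,0,-2,30,40]
    - [0,0,0,0,-2,60,40]
    - [0,0,0,0,-2,70,40]
    - [0,0,0,0,-2,70,40]
    - [0,0,0,0,-2,70,24]
    - [0,0,0,0,-2,70,24]
    - [0,0,0,0,-2,70,24]
  grip_force: 20

```text
t: 55.12
eef_pos: [0.6154, -0.1173, 0.0511]
tool_rot: [0.0, 0.999, -0.04, 0.001]
contact_force: [0.1, -0.1, -0.4]
gripper_width: 0.283
grasp_force: 0.0
```

Run:
```python
from h import *
H=np.array([.4865,-.1085]);T=[]
for f in np.linspace(94,8,11)[1:]:
    a=np.radians(f);T.append((*(H+.128*np.array([np.sin(a),np.cos(a)])),.051,90-f))
plan(*T)
```

```text
t 55.12 pos [ 0.6154 -0.1173  0.0511] yaw -4.62 w 24.2 F [ 0.1 -0.1 -0.4] gf 0.0
[0.0002, -0.001, -0.1609] [-2.9, -18.9, 0.1]
[0.0003, -0.001, -0.311] [-7.4, -37.6, 0.1]
[0.0003, -0.001, -0.4611] [-14.6, -55.3, 0.1]
[0.0004, -0.001, -0.6112] [-24.4, -71.8, 0.1]
[0.0005, -0.001, -0.7613] [-36.6, -86.7, 0.1]
[0.0006, -0.0009, -0.9114] [-50.8, -99.6, 0.1]
[0.0007, -0.0009, -1.0615] [-66.8, -110.1, 0.1]
[0.0007, -0.0009, -1.2116] [-84.2, -118.2, 0.0]
[0.0008, -0.0008, -1.3617] [-102.7, -123.6, 0.0]
[0.0009, -0.0008, -1.5118] [-121.7, -126.2, -0.0]
```

Request:
jog_arm:
  motion:
    - [0,0,-0.08,-1.5,-9.5,0,24]
    - [0,0,-0.16,-2.9,-18.9,0,24]
    - [0,0,-0.31,-7.4,-37.6,0,24]
    - [0,0,-0.46,-14.6,-55.3,0,24]
    - [0,0,-0.61,-24.4,-71.8,0,24]
    - [0,0,-0.76,-36.6,-86.7,0,24]
    - [0,0,-0.91,-50.8,-99.6,0,24]
    - [0,0,-1.06,-66.8,-110,0,24]
    - [0,0,-1.14,-75.5,-114.2,0,24]
    - [0,0,-1.21,-84.2,-118.2,0,24]

```text
t: 56.38
eef_pos: [0.5408, 0.0075, 0.0508]
tool_rot: [0.0, 0.844, 0.536, 0.0]
contact_force: [0.1, -0.9, -0.7]
gripper_width: 0.279
grasp_force: 0.3
```

Run:
```python
from h import *
H=np.array([.4865,-.1085]);T=[]
for f in (18,13,9,7,5,3.6,1.6):
    a=np.radians(f);T.append((*(H+.128*np.array([np.sin(a),np.cos(a)])),.051,90-f))
plan(*T)
```

```text
t 56.38 pos [0.5408 0.0075 0.0508] yaw 64.85 w 23.8 F [ 0.1 -0.9 -0.7] gf 0.3
[0.0011, -0.0003, -0.1248] [-1.1, -15.8, -0.2]
[0.0011, -0.0003, -0.212] [-3.0, -26.8, -0.2]
[0.0011, -0.0003, -0.2818] [-5.2, -35.5, -0.2]
[0.0011, -0.0002, -0.3168] [-6.5, -39.8, -0.2]
[0.0011, -0.0002, -0.3517] [-7.9, -44.0, -0.2]
[0.0011, -0.0002, -0.3761] [-9.1, -46.9, -0.2]
[0.0011, -0.0002, -0.411] [-10.8, -51.0, -0.2]
```

Request:
jog_arm:
  motion:
    - [0,0,-0.06,-0.5,-8,0,24]
    - [0,0,-0.125,-1.1,-15.8,0,24]
    - [0,0,-0.21,-3,-26.8,0,24]
    - [0,0,-0.28,-5.2,-35.5,0,24]
    - [0,0,-0.317,-6.5,-39.8,0,24]
    - [0,0,-0.352,-7.9,-44,0,24]
    - [0,0,-0.376,-9,-47,0,24]
    - [0,0,-0.376,-9.5,-49,0,24]
    - [0,0,-0.376,-10,-51,0,24]
    - [0,0,-0.376,-10,-51,0,24]

```text
t: 57.62
eef_pos: [0.4907, 0.0199, 0.0505]
tool_rot: [0.0, 0.73, 0.683, 0.0]
contact_force: [3.0, -1.4, -1.4]
gripper_width: 0.281
grasp_force: 1.9
```

Run:
```python
from st import *
H=np.array([.4865,-.1085]);plan((.4946,.0193,.051,86.4))
for c in("top","scene"):
    p=bot.read_camera(c);print([(round(d["score"],2),np.round(at(p,d["xy"],.054)[:2],4)) for d in bot.tip_of("keeper_knob",p)[:2]])
save(p,"k4.png",(200,140,340,250),4.5)
```

```text
t 57.62 pos [0.4907 0.0199 0.0505] yaw 86.22 w 24.0 F [ 3.  -1.4 -1.4] gf 1.9
[0.0008, 0.0, -0.0031] [-0.4, 3.9, -0.5]
[]
[(0.55, array([0.49  , 0.0253]))]
```

View pics/k4.png

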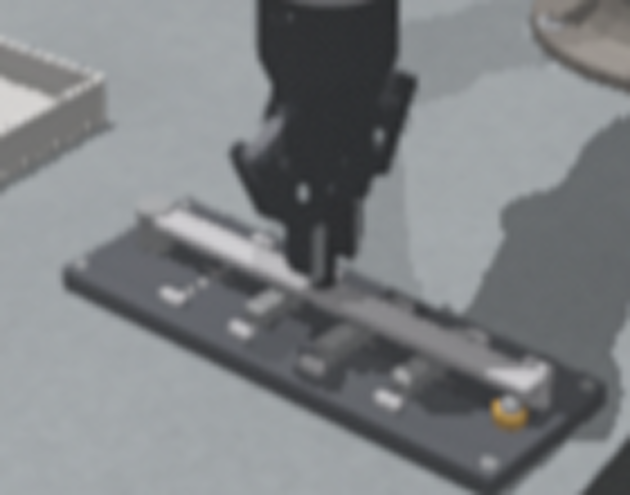

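The keeper lies over the bars next to the dead stop, with a reaction of only ~3 N. I push further to be sure of the snap.

Request:
jog_arm:
  motion:
    - [0,0,0,-0.2,-1,0,24]
    - [0,0,0,-0.3,-2,0,24]
    - [0,0,0,-0.4,-3,0,24]
    - [0,0,0,-0.4,-3,0,24]

```text
t: 58.32
eef_pos: [0.4904, 0.0201, 0.051]
tool_rot: [0.001, 0.73, 0.683, 0.003]
contact_force: [11.5, -2.6, -7.9]
gripper_width: 0.283
grasp_force: 6.0
```

Request:
jog_arm:
  motion:
    - [0,0,0,-0.2,-1,0,24]
    - [0,0,0,-0.3,-2,0,24]
    - [0,0,0,-0.4,-3,0,24]
    - [0,0,0,-0.4,-3,0,24]

```text
t: 58.82
eef_pos: [0.4902, 0.0201, 0.0516]
tool_rot: [0.003, 0.73, 0.683, 0.005]
contact_force: [19.1, -1.4, -12.2]
gripper_width: 0.282
grasp_force: 9.3
```

The keeper is hard against the dead stop: x stayed at 0.490 while the force rose to 19 N. I centre the fingers around the knob and lift off.

Request:
jog_arm:
  motion:
    - [0,0,0,0.4,3,0,24]
    - [0,0,0,0.8,6,0,24]
    - [0,0,0,0.8,8,0,26]
    - [0,0,0,0.8,8,0,32]
    - [0,0,0,0.8,8,0,32]

```text
t: 59.45
eef_pos: [0.4914, 0.02, 0.0502]
tool_rot: [-0.0, 0.73, 0.684, -0.001]
contact_force: [-0.1, 0.3, -0.4]
gripper_width: 0.371
grasp_force: 0.0
```

Run:
```python
from h import *
plan((.4942,.0193,.051,86.4))
```

```text
t 59.45 pos [0.4914 0.02   0.0502] yaw 86.27 w 31.7 F [-0.1  0.3 -0.4] gf 0.0
[-0.0013, 0.0002, -0.0023] [-0.5, 2.8, -0.8]
```

Request:
jog_arm:
  motion:
    - [0,0,0,0,2.5,0,32]
    - [0,0,0,0,2.5,0,32]
    - [0,0,0,0,2.5,-30,32]
    - [0,0,0,0,2.5,-80,32]
    - [0,0,0,0,2.5,-140,32]
    - [0,0,0,-60,2.5,-150,32]
    - [0,0,0,-120,2.5,-150,32]
    - [0,0,0,-180,2.5,-150,32]
    - [0,0,0,-240,2.5,-150,32]
    - [0,0,0,-290,2.5,-150,32]

```text
t: 60.7
eef_pos: [0.475, -0.2722, 0.2005]
tool_rot: [0.0, 0.73, 0.683, -0.0]
contact_force: [1.0, 0.2, 0.8]
gripper_width: 0.372
grasp_force: 0.0
```

Request:
jog_arm:
  motion:
    - [0,0,0,0,0,0,32]
    - [0,0,0,0,0,0,32]

```text
t: 60.95
eef_pos: [0.4758, -0.2687, 0.2003]
tool_rot: [-0.0, 0.73, 0.684, 0.0]
contact_force: [-0.4, 0.1, -0.2]
gripper_width: 0.375
grasp_force: 0.0
```

Run:
```python
from st import *
p=avg("top",5);q=avg("scene",5)
i1=cv2.resize(p["pixels"][190:250,190:320],None,fx=4.5,fy=4.5,interpolation=cv2.INTER_CUBIC)
i2=cv2.resize(q["pixels"][165:245,215:345],None,fx=3.9,fy=3.9,interpolation=cv2.INTER_CUBIC)
i2=np.pad(i2,((0,0),(0,i1.shape[1]-i2.shape[1]),(0,0)))
cv2.imwrite("pics/fin.png",np.vstack([i1,i2])[:600,:,::-1])
# keeper angle from top: bright keeper centreline at z=.041 in stage frame
s=[.4955,.0215,-.0632];g=cv2.cvtColor(p["pixels"],cv2.COLOR_RGB2GRAY).astype(np.float32)
t=np.arange(-.016,.0161,.0005);c=[];ys=np.r_[np.arange(-.10,-.012,.006),np.arange(.012,.13,.006)]
for y in ys:
    m=np.array([pix(p,W(s,x,y,.041)) for x in t],np.float32);v=np.clip(cv2.remap(g,m[None,:,0],m[None,:,1],cv2.INTER_CUBIC)[0]-190,0,None);c.append((v*t).sum()/max(v.sum(),1e-6))
f=np.polyfit(ys,c,1);print("keeper slope rad",f[0],"offset mm",f[1]*1e3,np.round(np.array(c)*1e3,1))
plan()
```

```text
keeper slope rad -0.0012536978546129436 offset mm 0.2532687679070643 [ 3.2 -0.4 -0.2  0.1  0.  -0.3 -0.5 -0.3 -0.1  0.  -0.2 -0.3  0.3  0.5
  0.   6.   0.2  0.3 -0.2 -0.4 -0.2  0.1  0.  -0.2 -0.3  0.1  0.7  0.1
  0.1 -0.2 -0.3 -0.1  0.   0.3  0.2]
t 61.45 pos [ 0.4758 -0.2693  0.2005] yaw 86.27 w 31.8 F [-0.5  0.8  0.5] gf 0.0
```

View pics/fin.png

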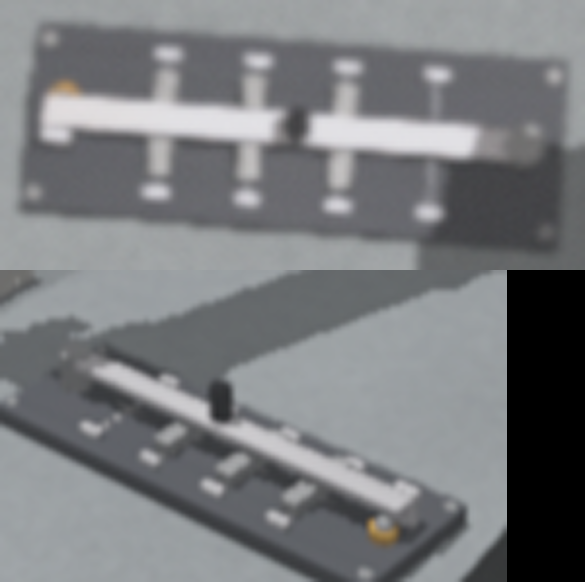

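The keeper lies along the plate axis (slope ≈ 0.001 rad), against the dead stop. The three bars still lie centred under it.

```bash
python3 -c "
from station import bot
print(bot.hand_in())"
```

```text
the job is handed in; nothing more can be done
None
```

The job is handed in (no verdict came back): the one bent bar found is in the tray, the three straight bars lie within about 1 mm of centre in bays 2–4, and the keeper is shut against its dead stop at about 0.001 rad.

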